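# Fetch the rear jar for weighing and re-shelve the front ones

## Task

The largest jar stands in the stall at the back of the grey jar stand and has to be weighed, but the two smaller jars stand in its way: put both of these on the metal tray first, and only then fetch the largest jar and set it gently on the middle of the balance's round pan. Then put each smaller jar back on the very seat of the stand where it stood at the start (they may not swap seats). Keep all jars upright, and leave the beaker, the vial and the glass dish where they are.

Things in the scene. Friction and masses are not known exactly. Their poses are not given: they have to be found in the camera images.
- jar_0: the largest screw jar, blue lid: 62 mm diameter, 88 mm tall, 0.13 to 0.27 kg; body to 69 mm, lid (58 mm diameter) above. Origin: centre of its underside; z up. Starts on the stall seat of the stand, where the walls leave room for fingers only in front of and behind it (along the stand's x).
- jar_1: smaller screw jar, red lid: 50 mm diameter, 72 mm tall, 0.1 to 0.2 kg; body to 56 mm, lid (48 mm diameter) above. Origin: centre of its underside; z up. Starts on either front seat, 10 to 12 mm from its neighbours: on the side seat there is finger room in front and behind (along the stand's x); on the middle seat to left and right (its y) once the side jar is gone.
- jar_2: smaller, more slender screw jar, black lid: 46 mm diameter, 78 mm tall, 0.1 to 0.21 kg; body to 61 mm, lid (43 mm diameter) above. Origin: centre of its underside; z up. Starts on the other front seat; same finger room as for the other smaller jar.
- stand: grey jar stand, fixed: board 156 (x) x 196 (y) mm, top 8 mm above the worktop, three seats outlined. Origin: centre of underside; x to its back (away from the robot), y to its left. Stall seat at (30, 0) mm between two 6 mm walls at y = +-42, x = 20 to 78, rising to 83 mm above the worktop (78 mm clear; open front and back). Middle front seat at (-36, 0) mm, side front seat at (-36, 58) mm.
- tray: shallow dark metal tray, fixed: 236 (x) x 120 (y) mm, floor 4 mm above the worktop, 4 mm thick lip rising to 10 mm. Origin: centre of its underside; x along its long side, z up. Room for the two smaller jars 110 mm apart along its x. It lies on one side of the stand and the balance on the other; which is where changes.
- balance: compact bench balance, fixed to the worktop: white housing 180 x 150 mm, 42 mm tall, with a round steel pan of 110 mm diameter whose flat top is 53 mm above the worktop; the pan does not give. Origin: underside of the balance straight below the pan's centre; the display lies towards -x; z up.
- beaker: empty glass beaker, 53 mm diameter, 70 mm tall, standing in front of the stand; bystander, to be left alone. Origin: centre of its underside.
- vial_1: small glass vial with white cap, 27 mm diameter, 66 mm tall, standing behind the stand; bystander, to be left alone. Origin: centre of its underside.
- petri_dish: flat open glass dish, 60 mm diameter, 14 mm high, lying to the back left of the stand; bystander, to be left alone. Origin: centre of its underside.
Mind the look-alikes: they are no part of the job. Of the things shaped like the jar_0, the blue one is meant.

How it is judged:
By the outcome, as a careful person would: the job done as asked, in the order asked, and still so for the second after the job is handed in, with the robot touching nothing.
It also fails if it takes over 149 s, if anything falls off the work surface, if the arm or the gripper's body presses on something with over 40 N, if the wrist force passes 120 N, or if a joint passes its speed limit or range.

## Robot

A 6-joint arm with a two-finger parallel gripper is mounted at the origin on a cart in front of the work surface, level with it; the furniture and walls round the work are solid. World frame = base frame: x ahead of the robot, y to its left, z up, the work surface at z = 0. Lengths are in m, angles in degrees, forces in N, time in s.
With the tool pointing down it reaches from about 0.3 to 0.75 m from the base axis. Payload 8.5 kg.
Tool frame: the origin (TCP) lies between the finger pads; the fingertips stand ahead of it and the grasp point (between the pads) lies 8 mm behind it (env.tcp_to_tips is the z of the fingertips in the tool frame, in m); z points along the fingers, x is the direction in which the jaws open and shut, and the axes are right-handed (so a half turn about z gives the same grasp; the last joint's range is limited). The gripper opens to 85 mm and grips with 20 to 120 N. Pads are 22 mm wide; open, the fingers measure 114 mm over their backs; the gripper's body (76 mm by 85 mm) begins 54 mm behind the grasp point. The pads swing forward as they close: fully open they stand 13 mm farther back than shut.
Start: joints at [-76.221, 21.807, 74.336, -0, 83.858, -12.336], TCP at [0.242, -0.494, 0.219] pointing down, gripper open.
Joint ranges: [-178.18, 178.18], [-50.72, 133.34], [12.68, 142.11], [-81.47, 261.47], [9.98, 163.14], [-165.26, 165.26]. Speed limits (degrees/s): [136.94, 136.94, 180, 180, 180, 180].

## Interface

Orientations are given as a 3x3 rotation matrix whose columns are the frame's x, y, z axes.
In Python, from rig import observe, viewer, env gives the robot as it stands.
- The arm moves only by the tool jog_arm, never from a script. Its arguments are lists of equal length, an entry for each row: "dr": the turn, a rotation vector about the tool's x, y, z in rad, a list of three; "slide": the shift along the tool's x, y, z in m, a list of three; "gripper": the opening, from -1 (shut) to 1 (fully open), so that 0 is half open. In form: {"dr": [[rx, ry, rz], ...], "slide": [[dx, dy, dz], ...], "gripper": [gripper, ...]}. A call has exactly 10 rows; each row shifts and turns the commanded pose from where the row before left it, along the tool's axes as they then stand; what a row does not reach is not made up. A row lasts 1/10 s, in which the tool goes at most 50 mm and 8.59 degrees, less where a joint would pass 70% of its speed; a pose out of reach is approached as far as the arm can. A call is refused whole if a number of a shift passes 0.05 or a number of a turn 0.15, either way. A call with a gripper value outside its range is refused whole. The fingers move at their own pace and stop on an object; "force" is the grip in N (left out, the last holds). Time passes only in rows, so rows that do not move let the fingers close, or fill a call up. It gives the time, the measured TCP pose, the force and the opening at its end, in the units of the state.
- observe(): the state, without advancing time (a new reading comes with each control period).
- viewer.get_image(name): name is "scene" or "top" or "wrist"; returns a dict with "pixels" (400x640x3 uint8, blue, green, red), "camera_matrix" (3x3 intrinsics, pixels), "R" (3x3) and "t" (3): a world point X has camera coordinates R X + t. Camera axes: x right, y down, z forward; pixel columns grow to the right and rows downward; lengths in m; the calibration is good to about 2 mm. The wrist camera is an equidistant fisheye: a pixel r from the principal point sees the ray r / f radians off the axis. A picture is of the moment at which its call begins. There is no depth.
- env.close_job(): hands the job in, once; it reports no verdict.
The state is a dict: "time_s": time; "q": joint angles; "qvel": joint speeds; "joint_efforts": joint torques, N m; "position": TCP position; "tool_rot": TCP orientation; "ft_force": force on the tool from outside, world axes, zero at the start; "wrist_torque": the same for the moment, N m; "grip_width": finger opening in m.
Only numpy, scipy, OpenCV 4.12 (cv2) and the standard library are available. Lean on these libraries where they do the work, as an engineer would, in place of code of your own. Each camera call takes 0.05 s, during which the arm holds its last target.

## Working session

There is one attempt and no reset: what is moved stays moved. The work goes in short steps, Python scripts to look and compute and a tool call to move; the robot and the scene stay as the last step left them, time stands still between calls to the robot, and variables do not carry over. Pictures are saved under pics/ and viewed, and the job is handed in when it is done.

Besides the shell and the picture viewer there is one more tool, called as name(argument=value, ...) on one line, values as JSON. jog_arm: Moves the arm, as the interface text tells. Its arguments: {"type":"object","properties":{"dr":{"type":"array","items":{"type":"array","items":{"type":"number"}}},"slide":{"type":"array","items":{"type":"array","items":{"type":"number"}}},"gripper":{"type":"array","items":{"type":"number"}},"force":{"type":"number"}},"required":["dr","slide","gripper"]}

```bash
ls; mkdir -p pics; python3 - <<'E'
from rig import observe, viewer, env
import cv2,numpy as np
s=observe();print(s['time_s'],s['position'],s['tool_rot'],s['grip_width'],env.tcp_to_tips)
for n in ['scene','top','wrist']:
    im=viewer.get_image(n);cv2.imwrite(f'pics/{n}0.png',im['pixels']);np.savez(f'pics/{n}0.npz',**im)
    print(n,im['camera_matrix'],im['R'],im['t'])
E
```

```text
pics
0.0 [ 0.24198638 -0.4935405   0.21811048] [[ 4.40160957e-01 -8.97918803e-01 -3.92568698e-04]
 [-8.97917664e-01 -4.40161037e-01  1.45951789e-03]
 [-1.48332200e-03 -2.89928423e-04 -9.99998858e-01]] 0.08561910984007894 0.011
scene [[503.94851992   0.         314.89326715]
 [  0.         503.94851992 195.02034025]
 [  0.           0.           1.        ]] [[-0.50990997 -0.8601251  -0.01328998]
 [-0.57660811  0.35321521 -0.73672389]
 [ 0.63836894 -0.36799975 -0.67606307]] [0.28674847 0.36029089 0.90954392]
top [[446.48168394   0.         322.60919475]
 [  0.         446.48168394 194.72272703]
 [  0.           0.           1.        ]] [[ 2.40471397e-02 -9.99707036e-01  2.75259473e-03]
 [-9.96380415e-01 -2.41914990e-02 -8.14913495e-02]
 [ 8.15340649e-02 -7.82997612e-04 -9.96670248e-01]] [0.00373913 0.55772256 1.21871301]
wrist [[309.70691629   0.         318.37394363]
 [  0.         309.70691629 194.26343871]
 [  0.           0.           1.        ]] [[ 0.43895732 -0.89850712 -0.00119311]
 [-0.8530685  -0.4171749   0.31343141]
 [-0.28211809 -0.13656521 -0.94961009]] [-0.54987256 -0.03937694  0.37993036]
```

View pics/scene0.png

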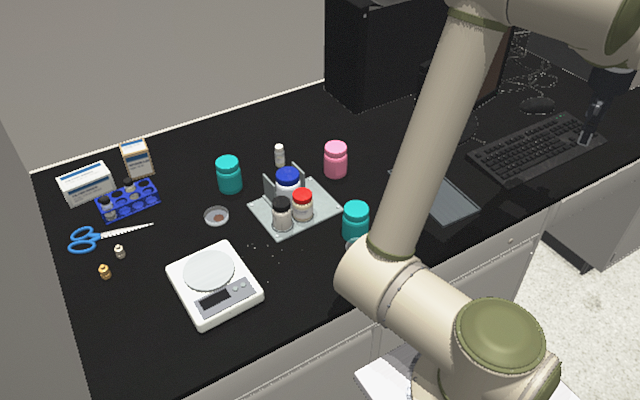

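View pics/top0.png

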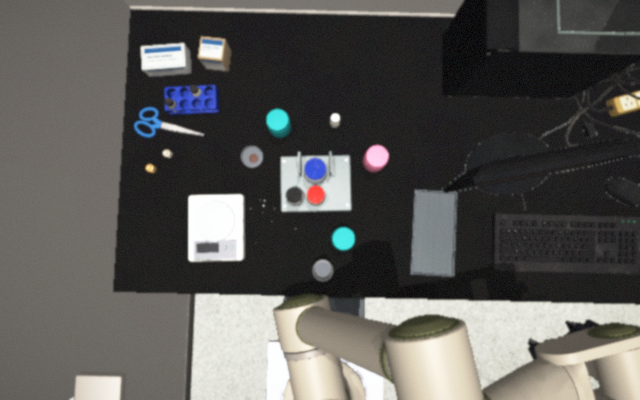

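View pics/wrist0.png

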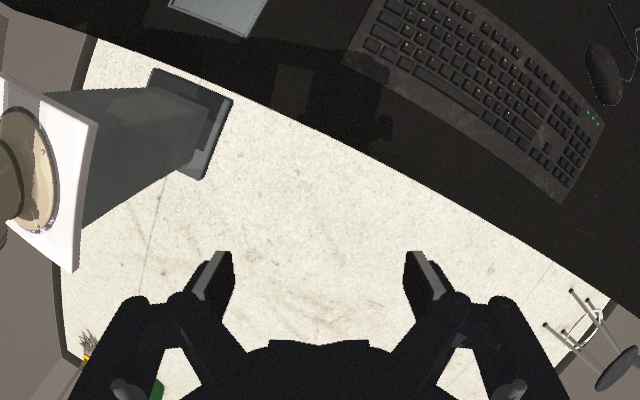

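The top view shows the stand at about (315,183). The blue lid is at (316,168), red in the middle at (316,195) and black on the side at (294,195). The tray is at (434,232), the balance at (215,228) and the beaker at (322,268). The look-alikes are teal jars at (278,122) and (343,238) and a pink jar at (376,158). The target is the blue jar in the stall.

```bash
python3 - <<'E'
import cv2,numpy as np
a=cv2.imread('pics/top0.png')[100:290,170:480]
cv2.imwrite('pics/topc.png',cv2.resize(a,None,fx=2.58,fy=2.58,interpolation=cv2.INTER_CUBIC))
a=cv2.imread('pics/scene0.png')[130:260,200:400]
cv2.imwrite('pics/scenec.png',cv2.resize(a,None,fx=4,fy=4,interpolation=cv2.INTER_CUBIC))
E
```

```text
(no output)
```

View pics/topc.png

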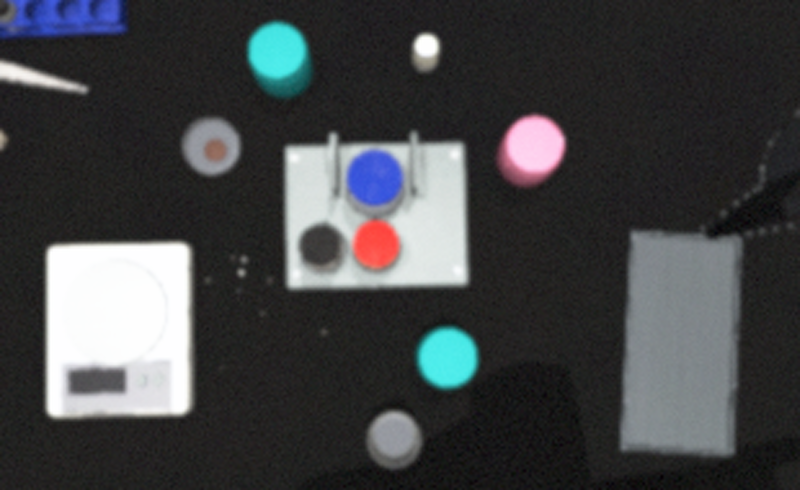

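View pics/scenec.png

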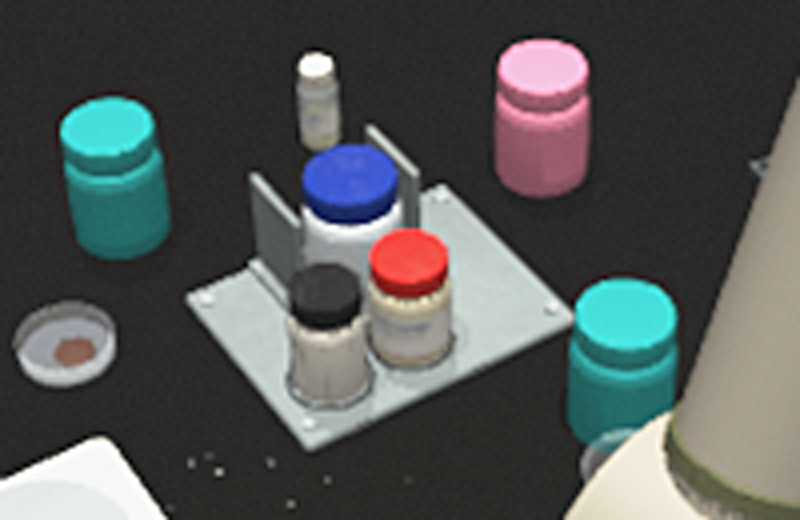

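The crop confirms that the blue-lidded jar with the white body stands between the stall walls. Red is on the middle seat and black on the side seat. Now I'll measure.

```bash
cat > h.py <<'E'
import cv2,numpy as np
from rig import observe,viewer,env
def ray(im,uv):
    K,R,t=np.array(im['camera_matrix']),np.array(im['R']),np.array(im['t'])
    uv=np.atleast_2d(uv).astype(float)
    x=(uv-K[:2,2])/K[0,0]
    if im.get('fish',False):
        r=np.linalg.norm(x,axis=1,keepdims=True); d=np.c_[x/np.maximum(r,1e-9)*np.sin(r),np.cos(r)]
    else: d=np.c_[x,np.ones(len(x))]
    return -R.T@t,d@R
def onz(im,uv,z):
    c,d=ray(im,uv); return c+d*((z-c[2])/d[:,2:3])
def tri(i1,p1,i2,p2):
    c1,d1=ray(i1,p1);c2,d2=ray(i2,p2);d1=d1[0];d2=d2[0]
    s=np.linalg.lstsq(np.c_[d1,-d2],c2-c1,rcond=None)[0]
    a=c1+s[0]*d1;b=c2+s[1]*d2
    return (a+b)/2,np.linalg.norm(a-b)
def load(n): return dict(np.load(f'pics/{n}.npz'),fish=n.startswith('wrist'))
def grab(n,tag):
    im=viewer.get_image(n);cv2.imwrite(f'pics/{n}{tag}.png',im['pixels']);np.savez(f'pics/{n}{tag}.npz',**im);return dict(im,fish=n=='wrist')
def blob(m,box):
    x0,y0,x1,y1=box;k=np.zeros(m.shape,np.uint8);k[y0:y1,x0:x1]=m[y0:y1,x0:x1].astype(np.uint8)*255
    c=max(cv2.findContours(k,cv2.RETR_EXTERNAL,cv2.CHAIN_APPROX_NONE)[0],key=cv2.contourArea);return c
E
python3 - <<'E'
from h import *
t=load('top0');s=load('scene0')
def hsv(i): return cv2.cvtColor(i['pixels'],cv2.COLOR_BGR2HSV).astype(int)
H=hsv(t);G=hsv(s)
def red(h):return ((h[...,0]<10)|(h[...,0]>170))&(h[...,1]>150)&(h[...,2]>120)
def blue(h):return (abs(h[...,0]-117)<12)&(h[...,1]>150)&(h[...,2]>90)
for n,f,b,gb,z,r in [('red',red,(300,180,335,215),(280,170,330,220),.080,.024),('blue',blue,(295,150,335,190),(265,155,310,195),.096,.029)]:
    c=blob(f(H),b);e=cv2.minEnclosingCircle(c);el=cv2.fitEllipse(c)
    print(n,el,onz(t,el[0],z))
    g=blob(f(G),gb);x,y,w,h=cv2.boundingRect(g);print(' scene bbox',x,y,w,h)
# stand
m=(H[...,2]>110)&(H[...,1]<60)
c=blob(m,(270,140,360,220));r=cv2.minAreaRect(c);print(r)
p=onz(t,cv2.boxPoints(r),.008);print(p,p.mean(0))
m=(H[...,2]>70)&(H[...,1]<90)
c=blob(m,(400,185,470,290));r=cv2.minAreaRect(c);print(r)
p=onz(t,cv2.boxPoints(r),.010);print('tray',p,p.mean(0))
m=(H[...,2]>150)&(H[...,1]<60)
c=blob(m,(170,180,260,275));r=cv2.minAreaRect(c);print(r)
p=onz(t,cv2.boxPoints(r),.042);print('bal',p,p.mean(0))
E
```

```text
red ((315.4056396484375, 194.11666870117188), (15.367512702941895, 16.413434982299805), 174.48526000976562) [[0.55393515 0.03639512 0.08      ]]
 scene bbox 293 187 19 17
blue ((314.725830078125, 168.6118621826172), (18.9927978515625, 19.232160568237305), 84.90919494628906) [[0.619814   0.03964047 0.096     ]]
 scene bbox 276 166 23 19
((315.12738037109375, 181.21278381347656), (59.59986114501953, 70.54180908203125), 88.45184326171875)
[[ 0.67609498  0.143509    0.008     ]
 [ 0.6864678  -0.05626993  0.008     ]
 [ 0.51748195 -0.06402274  0.008     ]
 [ 0.50735405  0.13359197  0.008     ]] [0.5968497  0.03920207 0.008     ]
((433.6577453613281, 232.5299072265625), (44.499507904052734, 86.1837387084961), 2.6025619506835938)
tray [[ 0.34249406 -0.22869922  0.01      ]
 [ 0.58235641 -0.23775255  0.01      ]
 [ 0.57968727 -0.36291112  0.01      ]
 [ 0.33988896 -0.35190993  0.01      ]] [ 0.46110667 -0.2953182   0.01      ]
((215.5, 227.5), (67.0, 55.0), 90.0)
bal [[0.54894093 0.38537884 0.042     ]
 [0.55259151 0.23504934 0.042     ]
 [0.37096658 0.22804028 0.042     ]
 [0.36742122 0.37655126 0.042     ]] [0.45998006 0.30625493 0.042     ]
```

```bash
python3 - <<'E'
from h import *
w=load('wrist0');s=observe()
T=np.array(s['tool_rot']);p=np.array(s['position'])
c=-w['R'].T@w['t'];print('cam off tool',T.T@(c-p),'cam axes in tool',(T.T@w['R'].T).round(3))
# delta to look pose
tgt=np.array([.50,.07,.32])
print(T.T@(tgt-p), np.degrees(np.arctan2(T[1,0],T[0,0])))
t=load('top0')
for n,uv,z in [('beaker',(322,268),.07),('teal1',(343,238),.088),('teal2',(278,122),.088),('pink',(376,158),.088),('vial',(335,119),.066),('dish',(252,156),.014),('black',(293.5,194.5),.086)]: print(n,onz(t,uv,z)[0].round(3))
E
```

```text
cam off tool [ 0.00049062 -0.08095033 -0.15420861] cam axes in tool [[ 1.    -0.001 -0.   ]
 [ 0.001  0.95   0.314]
 [ 0.    -0.314  0.95 ]]
[-0.3926661  -0.47973974 -0.10119259] -63.88822118263938
beaker [0.36  0.014 0.07 ]
teal1 [ 0.44  -0.039  0.088]
teal2 [0.744 0.141 0.088]
pink [ 0.653 -0.122  0.088]
vial [ 0.761 -0.011  0.066]
dish [0.663 0.219 0.014]
black [0.551 0.094 0.086]
```

jog_arm(dr=[[0,0,-0.117],[0,0,-0.117],[0,0,-0.117],[0,0,-0.117],[0,0,-0.117],[0,0,-0.117],[0,0,-0.117],[0,0,-0.117],[0,0,-0.117],[0,0,-0.117]], slide=[[0,0,-0.006],[0,0,-0.006],[0,0,-0.006],[0,0,-0.006],[0,0,-0.006],[0,0,-0.006],[0,0,-0.006],[0,0,-0.006],[0,0,-0.006],[0,0,-0.006]], gripper=[1,1,1,1,1,1,1,1,1,1])

```text
time_s: 1.15
position: [0.2421, -0.4937, 0.2787]
tool_rot: [[0.998, 0.06, -0.0], [0.06, -0.998, 0.001], [-0.0, -0.001, -1.0]]
ft_force: [0.1, 0.4, 0.5]
grip_width: 0.0853
```

```bash
python3 - <<'E'
from h import *
s=observe();T=np.array(s['tool_rot']);p=np.array(s['position']);print(p,T.round(3),s['q'],s['time_s'])
print(T.T@(np.array([.53,.02,.28])-p))
E
```

```text
[ 0.2420528  -0.49371206  0.27865873] [[ 0.998  0.06  -0.   ]
 [ 0.06  -0.998  0.001]
 [-0.    -0.001 -1.   ]] [-7.62214818e+01  1.98242746e+01  6.75161392e+01  7.09899718e-05
  9.27014547e+01 -7.96493773e+01] 1.15
[ 0.31814795 -0.49557673 -0.0010263 ]
```

jog_arm(dr=[[0,0,0],[0,0,0],[0,0,0],[0,0,0],[0,0,0],[0,0,0],[0,0,0],[0,0,0],[0,0,0],[0,0,0]], slide=[[0.028,-0.04,0],[0.028,-0.04,0],[0.028,-0.04,0],[0.028,-0.04,0],[0.028,-0.04,0],[0.028,-0.04,0],[0,0,0],[0,0,0],[0,0,0],[0,0,0]], gripper=[1,1,1,1,1,1,1,1,1,1])

```text
time_s: 2.15
position: [0.3961, -0.246, 0.2785]
tool_rot: [[0.999, 0.053, -0.0], [0.053, -0.999, 0.0], [-0.0, -0.0, -1.0]]
ft_force: [-0.0, 0.4, -1.1]
grip_width: 0.0849
```

```bash
python3 - <<'E'
from h import *
grab('wrist','1')
E
```

```text
(no output)
```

View pics/wrist1.png

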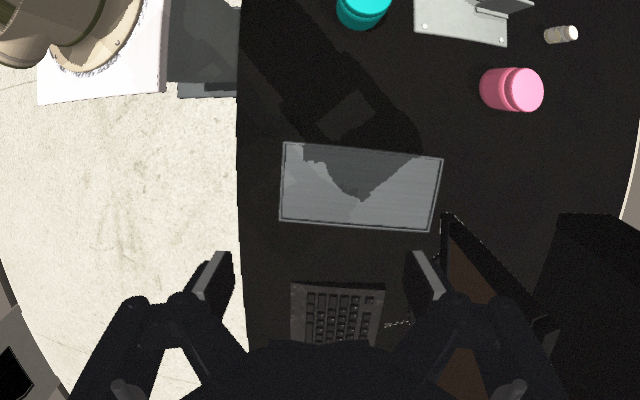

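jog_arm(dr=[[0,0,0],[0,0,0],[0,0,0],[0,0,0],[0,0,0],[0,0,0],[0,0,0],[0,0,0],[0,0,0],[0,0,0]], slide=[[0.025,-0.042,0],[0.025,-0.042,0],[0.025,-0.042,0],[0.025,-0.042,0],[0.025,-0.042,0],[0.025,-0.042,0],[0,0,0],[0,0,0],[0,0,0],[0,0,0]], gripper=[1,1,1,1,1,1,1,1,1,1])

```text
time_s: 3.2
position: [0.5323, 0.0134, 0.2788]
tool_rot: [[0.999, 0.053, -0.0], [0.053, -0.999, -0.0], [-0.0, 0.0, -1.0]]
ft_force: [0.3, 0.0, -0.8]
grip_width: 0.0854
```

```bash
python3 - <<'E'
from h import *
grab('wrist','2')
grab('top','2')
E
```

```text
(no output)
```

View pics/wrist2.png

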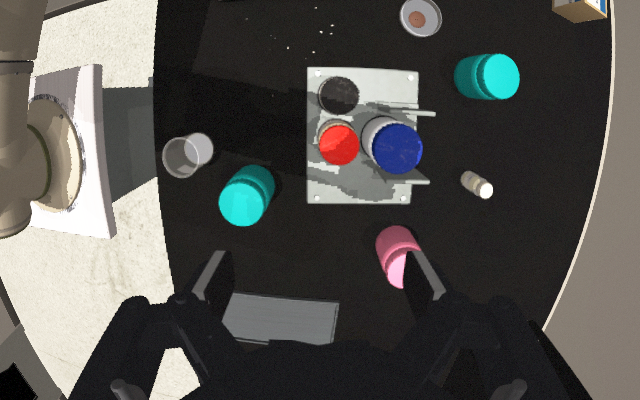

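The wrist view shows the stand with corners near (307,67), (418,72), (410,205) and (307,203). The lids are black at (338,96), red at (339,145) and blue at (396,148). Next I'll refine these.

```bash
python3 - <<'E'
import cv2
a=cv2.imread('pics/wrist2.png')[55:215,290:450]
cv2.imwrite('pics/w2c.png',cv2.resize(a,None,fx=3.7,fy=3.7,interpolation=cv2.INTER_CUBIC))
a=cv2.imread('pics/wrist1.png')[130:240,270:450]
cv2.imwrite('pics/w1c.png',cv2.resize(a,None,fx=4,fy=4,interpolation=cv2.INTER_CUBIC))
E
```

```text
(no output)
```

View pics/w2c.png

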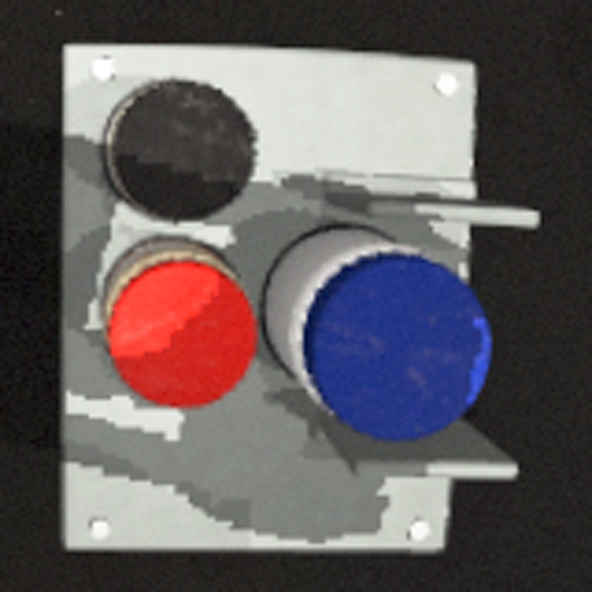

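View pics/w1c.png

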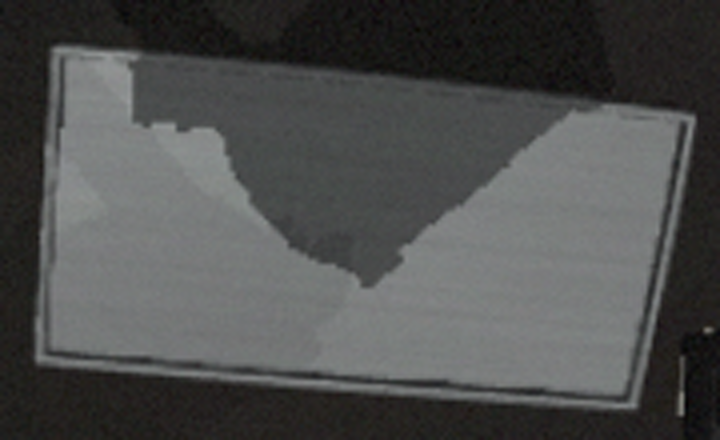

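```bash
python3 - <<'E'
from h import *
w=load('wrist2');w1=load('wrist1');t=load('top0');s=load('scene0')
f=lambda p:np.array([290,55])+(np.array(p,float)+.5)/3.7-.5
g=lambda p:np.array([270,130])+(np.array(p,float)+.5)/4-.5
H=cv2.cvtColor(w['pixels'],cv2.COLOR_BGR2HSV).astype(int)
red=((H[...,0]<6)|(H[...,0]>174))&(H[...,1]>180)&(H[...,2]>120)
blue=(abs(H[...,0]-117)<12)&(H[...,1]>150)&(H[...,2]>90)
er=cv2.fitEllipse(cv2.convexHull(blob(red,(310,110,365,170))));eb=cv2.fitEllipse(cv2.convexHull(blob(blue,(365,120,430,178))))
print(er,eb)
C={'black':(f((182,150)),.086),'red':(er[0],.080),'blue':(eb[0],.096)}
T0={'black':(293.5,194.5),'red':(315.4,194.1),'blue':(314.7,168.6)}
S0={'black':(281.3,204),'red':(302.2,195),'blue':(287.5,174.5)}
for k,(uv,z) in C.items():
    print(k,onz(w,uv,z)[0].round(4),'top',onz(t,T0[k],z)[0].round(4),'tri w-top',[a.round(4) for a in tri(w,uv,t,T0[k])],'w-scene',[a.round(4) for a in tri(w,uv,s,S0[k])])
P=onz(w,[f(p) for p in [(63,44),(475,62),(443,551),(64,549)]],.008)
print(P.round(4),P.mean(0),[np.linalg.norm(P[i]-P[(i+1)%4]).round(4) for i in range(4)])
y=(P[0]+P[1]-P[2]-P[3]);x=P[1]+P[2]-P[0]-P[3];print('yaw',np.degrees([np.arctan2(-y[0],y[1]),np.arctan2(x[1],x[0])]))
yaw=np.mean([np.arctan2(-y[0],y[1]),np.arctan2(x[1],x[0])]);R=np.array([[np.cos(yaw),-np.sin(yaw)],[np.sin(yaw),np.cos(yaw)]])
for q in [(.030,0),(-.036,0),(-.036,.058)]: print('seat',(P.mean(0)[:2]+R@q).round(4))
P=onz(w1,[g(p) for p in [(52,47),(694,116),(636,408),(38,364)]],.010)
print('tray',P.round(4),P.mean(0),[np.linalg.norm(P[i]-P[(i+1)%4]).round(4) for i in range(4)])
# tray corner heights by tri with top
tc=[(414,189.5),(457,191),(454.5,276.5),(411,274.5)]
for a,b in zip([(694,116),(636,408),(38,364),(52,47)],[(414,189.5),(457,191),(454.5,276.5),(411,274.5)]):print(tri(w1,g(a),t,b))
for a,b in zip([(63,44),(475,62),(443,551),(64,549)],[(281.7,211.5),(280.5,155.8),(350.3,155.2),(351.3,210.5)]):print('st',tri(w,f(a),t,b))
E
```

```text
((338.80377197265625, 144.79969787597656), (38.93113327026367, 39.27375793457031), 107.096435546875) ((397.90545654296875, 148.65896606445312), (48.1279296875, 49.427398681640625), 29.307289123535156)
black [0.5511 0.0951 0.086 ] top [0.551 0.094 0.086] tri w-top [array([0.5523, 0.0952, 0.0687]), np.float64(0.0002)] w-scene [array([0.5521, 0.0956, 0.0743]), np.float64(0.0009)]
red [0.555  0.0381 0.08  ] top [0.554  0.0364 0.08  ] tri w-top [array([0.5553, 0.0365, 0.0698]), np.float64(0.001)] w-scene [array([0.5558, 0.0374, 0.0722]), np.float64(0.001)]
blue [0.6209 0.0408 0.096 ] top [0.6198 0.0397 0.096 ] tri w-top [array([0.6206, 0.0402, 0.0947]), np.float64(0.0015)] w-scene [array([0.623 , 0.0401, 0.0888]), np.float64(0.0008)]
[[ 0.5109  0.1325  0.008 ]
 [ 0.6646  0.1395  0.008 ]
 [ 0.6733 -0.0545  0.008 ]
 [ 0.5198 -0.0611  0.008 ]] [0.5921608  0.03912351 0.008     ] [np.float64(0.1539), np.float64(0.1942), np.float64(0.1536), np.float64(0.1938)]
yaw [2.60157199 2.5304585 ]
seat [0.6221 0.0405]
seat [0.5562 0.0375]
seat [0.5536 0.0955]
tray [[ 0.3463 -0.2312  0.01  ]
 [ 0.5796 -0.
[... 167 characters left out ...]
 np.float64(0.1186)]
(array([ 0.57957153, -0.24019918,  0.00989967]), np.float64(0.0013382134221758015))
(array([ 0.57912494, -0.36218156,  0.00274403]), np.float64(0.0011680804274245267))
(array([ 0.33854948, -0.36256615, -0.01989088]), np.float64(0.002343351721439064))
(array([ 0.34504161, -0.23114297,  0.01509483]), np.float64(0.00385975176730994))
st (array([ 0.50981058,  0.13400555, -0.01804583]), np.float64(0.001804758451161004))
st (array([ 0.66831229,  0.14049793, -0.00353167]), np.float64(0.0005075594239620893))
st (array([ 0.67578649, -0.05862679, -0.00237858]), np.float64(0.0023470443964067815))
st (array([ 0.51820533, -0.06554014, -0.00522451]), np.float64(0.0027647416441087098))
```

jog_arm(dr=[[0,0,0],[0,0,0],[0,0,0],[0,0,0],[0,0,0],[0,0,0],[0,0,0],[0,0,0],[0,0,0],[0,0,0]], slide=[[0.008,-0.027,0.01],[0.008,-0.027,0.02],[0.008,-0.027,0.03],[0,0,0.03],[0,0,0.03],[0,0,0.03],[0,0,0],[0,0,0],[0,0,0],[0,0,0]], gripper=[0.55,0.55,0.55,0.55,0.55,0.55,0.55,0.55,0.55,0.55])

```text
time_s: 4.3
position: [0.5528, 0.0969, 0.1303]
tool_rot: [[0.998, 0.055, 0.003], [0.055, -0.999, -0.0], [0.003, 0.0, -1.0]]
ft_force: [0.6, -0.1, -0.3]
grip_width: 0.0663
```

```bash
python3 - <<'E'
from h import *
w=grab('wrist','3');s=observe();print(s['position'],s['grip_width'])
cv2.imwrite('pics/w3.png',cv2.resize(w['pixels'],None,fx=1.25,fy=1.25))
E
```

```text
[0.55261319 0.09697797 0.13007193] 0.06626390988184334
```

View pics/w3.png

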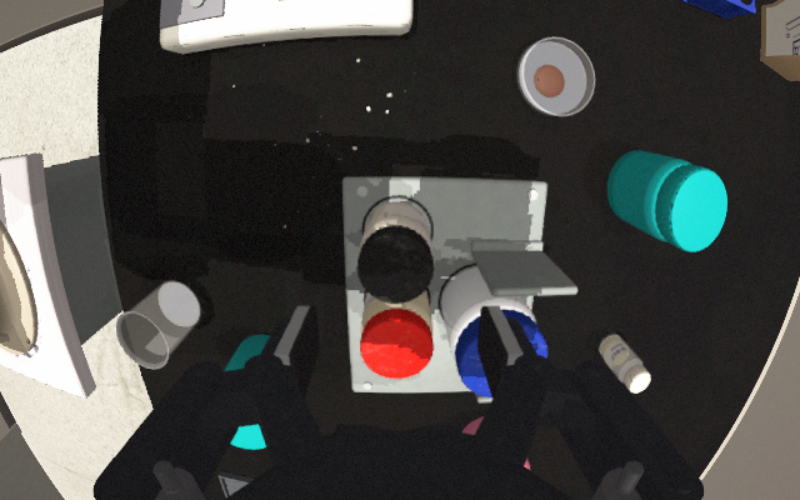

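The black lid is at (317,210) px in the original image and red at (318,274). I'll triangulate heights from the two wrist positions.

```bash
python3 - <<'E'
from h import *
w=load('wrist3');v=load('wrist2')
H=cv2.cvtColor(w['pixels'],cv2.COLOR_BGR2HSV).astype(int)
red=((H[...,0]<6)|(H[...,0]>174))&(H[...,1]>180)&(H[...,2]>120)
e=cv2.fitEllipse(cv2.convexHull(blob(red,(280,240,360,310))));print(e)
print('red',tri(w,e[0],v,(338.8,144.8)),onz(w,e[0],.08))
print(tri(w,(397/1.25,262/1.25),v,(338.8,95.2)),onz(w,(397/1.25,262/1.25),.086))
# scale: seat diagonals board corners
P=onz(w,np.array([(344,178),(547,182)])/1.25,.008);print(P,np.linalg.norm(P[0]-P[1]))
b=np.array([(396,262),(396,224),(360,262),(433,262)])/1.25;print(onz(w,b,.086))
E
```

```text
((317.0427551269531, 274.89532470703125), (55.29198455810547, 57.4365119934082), 89.51693725585938)
red (array([0.55564582, 0.03650956, 0.06965992]), np.float64(0.00027410538305055565)) [[0.55516933 0.04329199 0.08      ]]
(array([0.55245126, 0.09511147, 0.07207118]), np.float64(0.0008992319274103855)) [[0.55260564 0.10042833 0.086     ]]
[[0.5125203  0.1330851  0.008     ]
 [0.66441399 0.14022126 0.008     ]] 0.15206123264294338
[[0.55205662 0.10039956 0.086     ]
 [0.55093541 0.12202598 0.086     ]
 [0.53223199 0.09932683 0.086     ]
 [0.57243145 0.10143384 0.086     ]]
```

```bash
python3 - <<'E'
from h import *
t=load('top0');s=load('scene0')
for n,a,b in [('black',(293.5,194.5),(281.3,204)),('red',(315.4,194.1),(302.2,195)),('blue',(314.7,168.6),(287.5,174.5))]:
    print(n,tri(t,a,s,b))
# enlarged
for n,b in [('top',(270,140,365,220)),('scene',(240,150,350,250))]:
    x0,y0,x1,y1=b
    cv2.imwrite(f'pics/{n}z.png',cv2.resize(cv2.imread(f'pics/{n}0.png')[y0:y1,x0:x1],None,fx=6,fy=6,interpolation=cv2.INTER_CUBIC))
E
```

```text
black (array([0.55229245, 0.09534226, 0.07398694]), np.float64(0.0011964619263701353))
red (array([0.55507097, 0.03730865, 0.07252027]), np.float64(0.001824235687770374))
blue (array([0.62107509, 0.0405434 , 0.0903168 ]), np.float64(0.0016893348720807744))
```

View pics/topz.png

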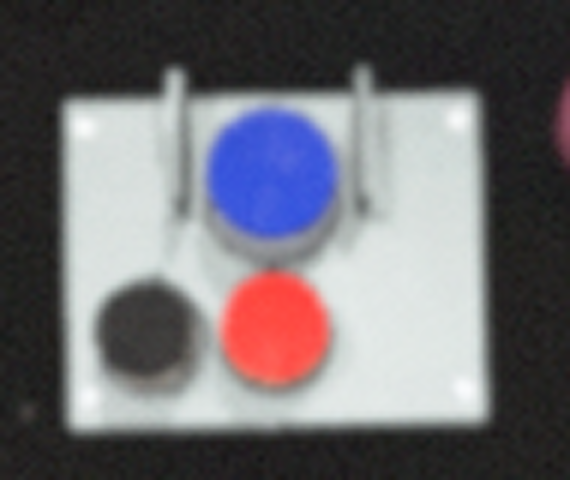

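View pics/scenez.png

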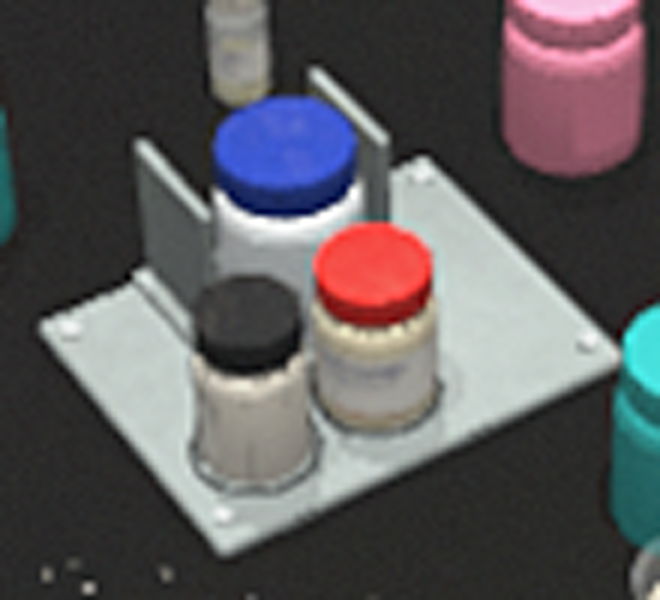

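```bash
python3 - <<'E'
from h import *
t=load('top0');s=load('scene0');v=load('wrist2');w=load('wrist3')
T=lambda p:np.array([270,140])+(np.array(p,float)+.5)/6-.5
S=lambda p:np.array([240,150])+(np.array(p,float)+.5)/6-.5
f=lambda p:np.array([290,55])+(np.array(p,float)+.5)/3.7-.5
for n,a,b,c in [('black',(148,328),(248,305),f((182,150))),('red',(275,327),(373,258),(338.8,144.8)),('blue',(271,173),(286,135),(397.9,148.7)),('c1',(64,98),(42,326),f((475,62))),('c2',(480,92),(423,158),f((443,551))),('c3',(488,424),(622,352),f((64,549))),('c4',(68,432),(225,555),f((63,44)))]:
    print(n,'TS',tri(t,T(a),s,S(b))[0].round(4),'TW',tri(t,T(a),v,c)[0].round(4),'SW',tri(s,S(b),v,c)[0].round(4))
E
```

```text
black TS [0.5528 0.0939 0.0842] TW [0.5548 0.0951 0.0404] SW [0.5514 0.0958 0.0865]
red TS [0.5548 0.0377 0.0807] TW [0.5553 0.0365 0.0696] SW [0.5551 0.0387 0.0811]
blue TS [0.6206 0.0406 0.0983] TW [0.6212 0.04   0.0931] SW [0.6202 0.0417 0.0993]
c1 TS [0.6667 0.1401 0.0038] TW [ 0.6676  0.1406 -0.0015] SW [0.6659 0.1401 0.0043]
c2 TS [ 0.6757 -0.0548  0.0038] TW [ 0.6751 -0.0567  0.002 ] SW [ 0.6743 -0.0534  0.0062]
c3 TS [ 0.5186 -0.0603  0.0094] TW [ 0.5185 -0.0641 -0.0012] SW [ 0.5202 -0.0589  0.0097]
c4 TS [0.5089 0.1338 0.0051] TW [ 0.5097  0.1355 -0.022 ] SW [0.5109 0.1333 0.003 ]
```

Top and scene together (the wide baseline) give lid heights of 84, 81 and 98 mm, against 86, 80 and 96 from the text. The board comes out near 6 mm against 8. These are consistent, so I'll grasp the black jar.

jog_arm(dr=[[0,0,0],[0,0,0],[0,0,0],[0,0,0],[0,0,0],[0,0,0],[0,0,0],[0,0,0],[0,0,0],[0,0,0]], slide=[[0,0.001,0.015],[0,0,0.02],[0,0,0.02],[0,0,0.018],[0,0,0.01],[0,0,0],[0,0,0],[0,0,0],[0,0,0],[0,0,0]], gripper=[0.55,0.55,0.55,0.55,0.55,0.55,0.0,-0.2,-0.2,-0.2], force=35)

```text
time_s: 5.35
position: [0.5528, 0.0961, 0.047]
tool_rot: [[0.998, 0.055, 0.002], [0.055, -0.998, -0.0], [0.002, 0.0, -1.0]]
ft_force: [-1.3, -0.4, 6.2]
grip_width: 0.0414
```

```bash
python3 - <<'E'
from h import *
w=grab('wrist','4');s=observe();print(s['position'],s['grip_width'],s['ft_force'],s['time_s'])
cv2.imwrite('pics/w4.png',w['pixels'])
w=grab('scene','4')
cv2.imwrite('pics/s4.png',cv2.resize(w['pixels'][130:260,200:400],None,fx=4,fy=4))
E
```

```text
[0.55279292 0.0961074  0.04699198] 0.041777813495626766 [-1.02013091 -0.37982339  6.40480079] 5.4
```

View pics/w4.png

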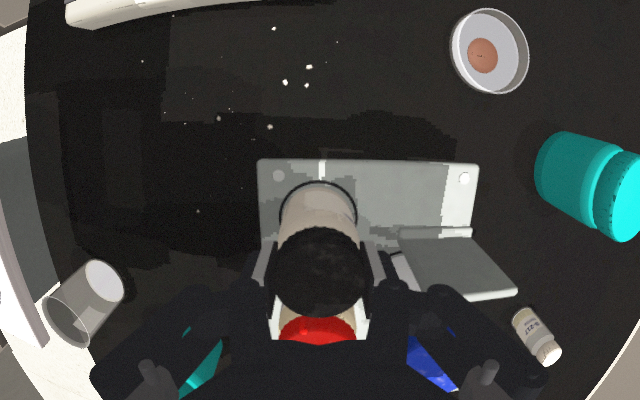

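View pics/s4.png

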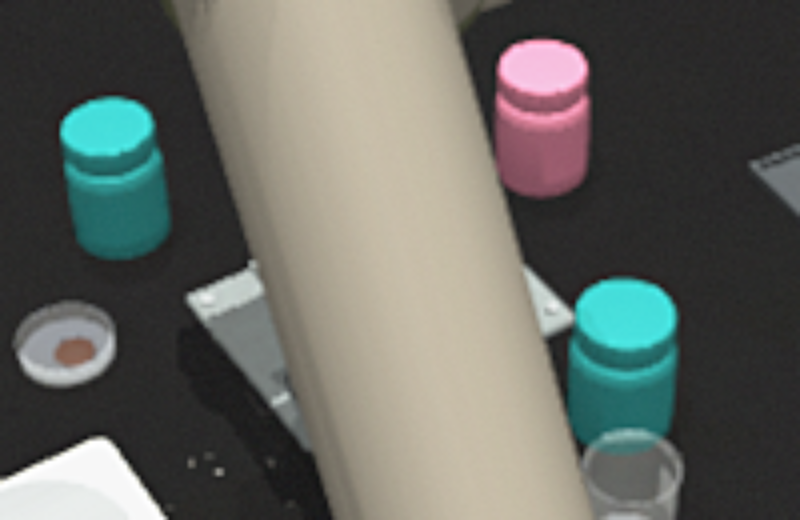

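jog_arm(dr=[[0,0,0],[0,0,0],[0,0,0],[0,0,0],[0,0,0],[0,0,0],[0,0,0],[0,0,0],[0,0,0],[0,0,0]], slide=[[0,0,0],[0,0,-0.01],[0,0,-0.02],[0,0,-0.03],[0,0,-0.03],[0,0,-0.03],[0,0,-0.03],[0,0,-0.01],[0,0,0],[0,0,0]], gripper=[-0.2,-0.2,-0.2,-0.2,-0.2,-0.2,-0.2,-0.2,-0.2,-0.2])

```text
time_s: 6.45
position: [0.5515, 0.0961, 0.2044]
tool_rot: [[0.998, 0.055, -0.002], [0.055, -0.998, 0.0], [-0.002, -0.0, -1.0]]
ft_force: [-0.7, 0.7, -1.8]
grip_width: 0.041
```

```bash
python3 - <<'E'
from h import *
w=grab('wrist','5');s=observe();T=np.array(s['tool_rot']);p=np.array(s['position']);print(s['position'],s['grip_width'],s['ft_force'])
for q in [(.516,-.2975),(.406,-.293)]: print(T.T@(np.array([*q,.16])-p))
E
```

```text
[0.5514223 0.0960922 0.2040271] 0.041475254436432005 [ 0.3289522  -0.05858825 -2.45950155]
[-0.05683825  0.39106716  0.04408895]
[-0.16642478  0.3805352   0.04443557]
```

View pics/wrist5.png

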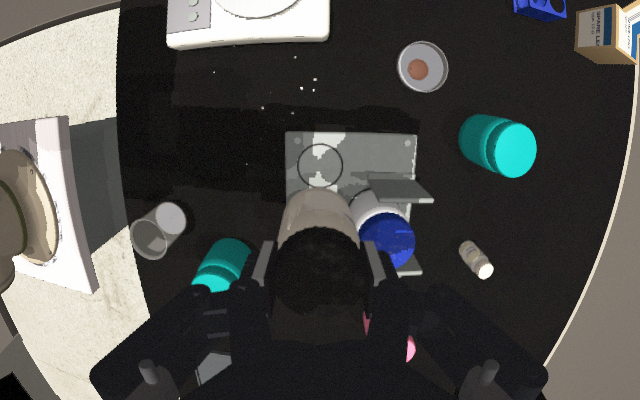

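```bash
python3 - <<'E'
from h import *
t=load('top0');w1=load('wrist1')
print(tri(t,(448,187),w1,(443,214)))
for z in (0,.1,.2,.3,.4,.5): print(z,onz(t,(448,187),z)[0].round(3),onz(t,(520,172),z)[0].round(3),onz(w1,(443,214),z)[0].round(3))
p=grab('top','5')['pixels']
a=cv2.convertScaleAbs(p[100:300,380:640],alpha=2.5,beta=20);cv2.imwrite('pics/mon.png',cv2.resize(a,None,fx=3,fy=3))
p=cv2.imread('pics/wrist1.png')[130:400,380:640]
cv2.imwrite('pics/mon2.png',cv2.resize(cv2.convertScaleAbs(p,alpha=2.5,beta=20),None,fx=2.2,fy=2.2))
E
```

```text
(array([ 0.58856026, -0.32740769,  0.02226366]), np.float64(0.008594637734768141))
0 [ 0.59  -0.338  0.   ] [ 0.638 -0.543  0.   ] [ 0.6   -0.332  0.   ]
0.1 [ 0.579 -0.31   0.1  ] [ 0.623 -0.499  0.1  ] [ 0.552 -0.293  0.1  ]
0.2 [ 0.569 -0.281  0.2  ] [ 0.609 -0.454  0.2  ] [ 0.504 -0.255  0.2  ]
0.3 [ 0.558 -0.253  0.3  ] [ 0.595 -0.409  0.3  ] [ 0.456 -0.217  0.3  ]
0.4 [ 0.548 -0.225  0.4  ] [ 0.58  -0.365  0.4  ] [ 0.408 -0.178  0.4  ]
0.5 [ 0.537 -0.197  0.5  ] [ 0.566 -0.32   0.5  ] [ 0.36 -0.14  0.5 ]
```

View pics/mon.png

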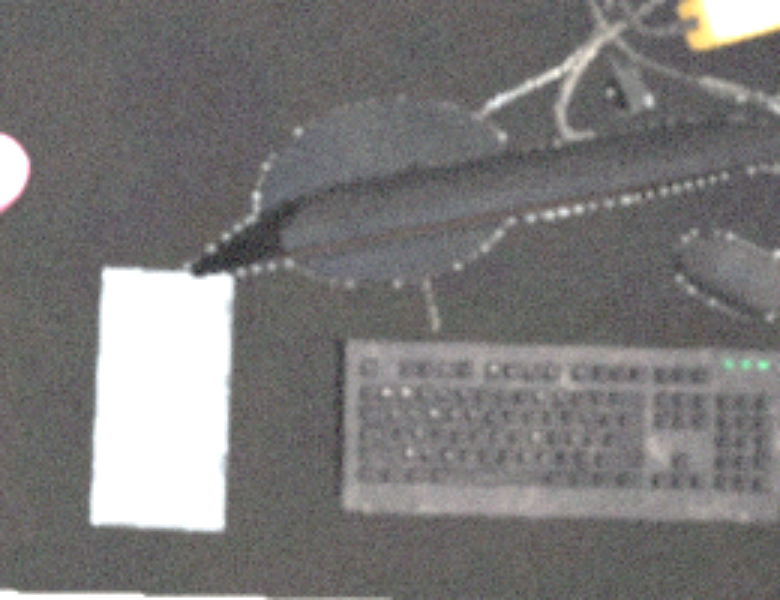

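View pics/mon2.png

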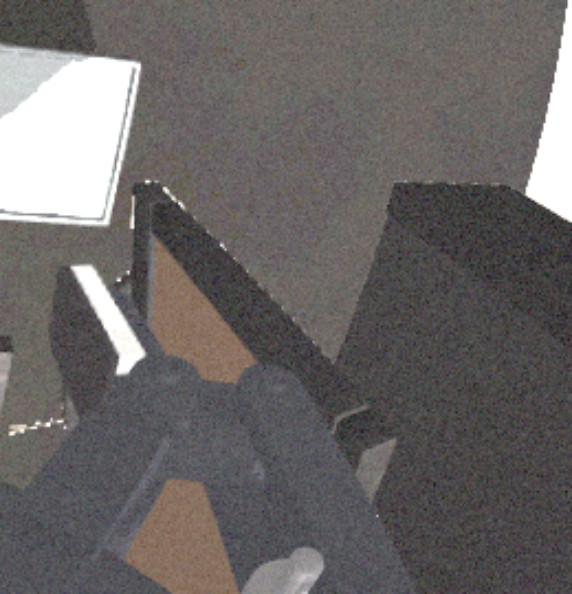

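The monitor's left edge measures at about (0.58, -0.32), from near the worktop up to about 0.3 m. I'll keep the tray spots a little nearer and to the left: black at (0.492, -0.288), red at (0.400, -0.285).

jog_arm(dr=[[0,0,0],[0,0,0],[0,0,0],[0,0,0],[0,0,0],[0,0,0],[0,0,0],[0,0,0],[0,0,0],[0,0,0]], slide=[[-0.008,0.02,0],[-0.008,0.035,0],[-0.008,0.045,0],[-0.008,0.045,0],[-0.008,0.045,0],[-0.008,0.045,0],[-0.008,0.045,0],[-0.008,0.045,0],[-0.008,0.035,0],[-0.008,0.02,0]], gripper=[-0.2,-0.2,-0.2,-0.2,-0.2,-0.2,-0.2,-0.2,-0.2,-0.2])

```text
time_s: 7.55
position: [0.4922, -0.2903, 0.2041]
tool_rot: [[0.999, 0.053, -0.002], [0.053, -0.999, 0.001], [-0.002, -0.001, -1.0]]
ft_force: [-0.1, 1.0, -1.6]
grip_width: 0.0412
```

jog_arm(dr=[[0,0,0],[0,0,0],[0,0,0],[0,0,0],[0,0,0],[0,0,0],[0,0,0],[0,0,0],[0,0,0],[0,0,0]], slide=[[0,0,0.01],[0,0,0.02],[0,0,0.025],[0,0,0.025],[0,0,0.025],[0,0,0.02],[0,0,0.015],[0,0,0.01],[0,0,0],[0,0,0]], gripper=[-0.2,-0.2,-0.2,-0.2,-0.2,-0.2,-0.2,-0.2,-0.2,-0.2])

```text
time_s: 8.55
position: [0.4933, -0.2875, 0.0559]
tool_rot: [[0.998, 0.055, 0.0], [0.055, -0.998, 0.0], [0.0, -0.0, -1.0]]
ft_force: [-0.2, -0.3, -2.0]
grip_width: 0.0415
```

```bash
python3 - <<'E'
from h import *
w=grab('wrist','6');s=observe();print(s['position'],s['grip_width'],s['ft_force'],s['time_s'])
E
```

```text
[ 0.49348486 -0.28766899  0.05628792] 0.04152256671403146 [ 0.6785359  -0.14147363 -1.36318823] 8.6
```

View pics/wrist6.png

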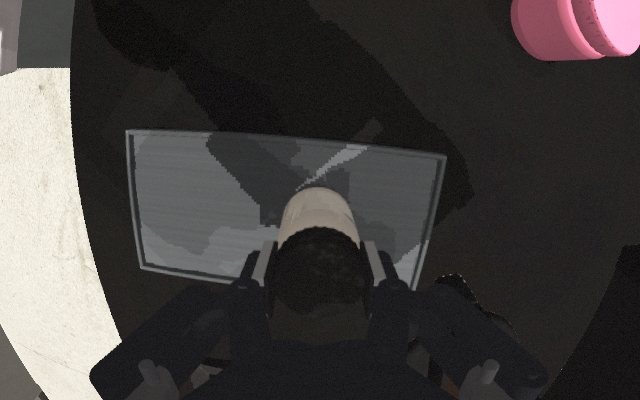

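jog_arm(dr=[[0,0,0],[0,0,0],[0,0,0],[0,0,0],[0,0,0],[0,0,0],[0,0,0],[0,0,0],[0,0,0],[0,0,0]], slide=[[0,0,0.004],[0,0,0.003],[0,0,0.002],[0,0,0.001],[0,0,0.001],[0,0,0.0005],[0,0,0.0005],[0,0,0.0005],[0,0,0],[0,0,0]], gripper=[-0.2,-0.2,-0.2,-0.2,-0.2,-0.2,-0.2,-0.2,-0.2,-0.2])

```text
time_s: 9.6
position: [0.4932, -0.2877, 0.0433]
tool_rot: [[0.998, 0.055, 0.0], [0.055, -0.998, -0.0], [0.0, 0.0, -1.0]]
ft_force: [0.1, 0.5, -1.3]
grip_width: 0.0414
```

jog_arm(dr=[[0,0,0],[0,0,0],[0,0,0],[0,0,0],[0,0,0],[0,0,0],[0,0,0],[0,0,0],[0,0,0],[0,0,0]], slide=[[0,0,0.0004],[0,0,0.0004],[0,0,0.0004],[0,0,0.0004],[0,0,0],[0,0,0],[0,0,0],[0,0,0],[0,0,0],[0,0,0]], gripper=[-0.2,-0.2,-0.2,-0.2,-0.2,-0.2,-0.2,-0.2,-0.2,-0.2])

```text
time_s: 10.6
position: [0.4933, -0.288, 0.043]
tool_rot: [[0.998, 0.055, 0.001], [0.055, -0.998, -0.001], [0.001, 0.001, -1.0]]
ft_force: [-3.6, 1.4, 12.3]
grip_width: 0.0409
```

jog_arm(dr=[[0,0,0],[0,0,0],[0,0,0],[0,0,0],[0,0,0],[0,0,0],[0,0,0],[0,0,0],[0,0,0],[0,0,0]], slide=[[0,0,-0.0005],[0,0,0],[0,0,0],[0,0,0],[0,0,-0.01],[0,0,-0.025],[0,0,-0.03],[0,0,-0.035],[0,0,-0.035],[0,0,-0.025]], gripper=[0.2,0.4,0.55,0.55,0.55,0.55,0.55,0.55,0.55,0.55])

```text
time_s: 11.6
position: [0.4934, -0.2879, 0.2054]
tool_rot: [[0.998, 0.055, 0.002], [0.055, -0.998, -0.002], [0.002, 0.002, -1.0]]
ft_force: [-0.1, 0.3, 0.4]
grip_width: 0.0662
```

```bash
cat > plan.py <<'E'
from h import *
from scipy.spatial.transform import Rotation as Ro
def plan(target,yaw,n,s=None,w=None):
    """rows: shift in current tool axes, then turn. world straight line"""
    s=s or observe();T=np.array(s['tool_rot']);p=np.array(s['position'])
    w=np.ones(n)/n if w is None else np.array(w)/sum(w)
    th=np.arctan2(T[1,0],T[0,0]);d=(np.radians(yaw)-th+np.pi)%(2*np.pi)-np.pi
    D=np.array(target)-p
    for i in range(n):
        R=T@Ro.from_rotvec([0,0,-d*sum(w[:i])]).as_matrix()
        print([0,0,round(-d*w[i],3)],(R.T@(D*w[i])).round(4).tolist())
E
python3 - <<'E'
from plan import *
w=grab('wrist','7');s=observe();print(s['position'],s['grip_width'],s['ft_force'],s['time_s'],s['q'])
plan([.5555,.0378,.205],-87.2,12)
E
```

```text
[ 0.49436912 -0.28868282  0.20896293] 0.06617782368963235 [-0.68791549 -0.43800262  4.13785706] 11.65 [-4.21270055e+01  2.42299568e+01  7.20632765e+01  1.41812887e-03
  8.31819557e+01 -4.52904790e+01]
[0, 0, np.float64(0.131)] [0.0066, -0.0269, 0.0002]
[0, 0, np.float64(0.131)] [0.003, -0.0275, 0.0002]
[0, 0, np.float64(0.131)] [-0.0006, -0.0277, 0.0002]
[0, 0, np.float64(0.131)] [-0.0042, -0.0274, 0.0002]
[0, 0, np.float64(0.131)] [-0.0078, -0.0266, 0.0002]
[0, 0, np.float64(0.131)] [-0.0112, -0.0253, 0.0002]
[0, 0, np.float64(0.131)] [-0.0144, -0.0236, 0.0002]
[0, 0, np.float64(0.131)] [-0.0174, -0.0215, 0.0002]
[0, 0, np.float64(0.131)] [-0.0201, -0.0191, 0.0002]
[0, 0, np.float64(0.131)] [-0.0224, -0.0163, 0.0002]
[0, 0, np.float64(0.131)] [-0.0243, -0.0132, 0.0002]
[0, 0, np.float64(0.131)] [-0.0259, -0.0099, 0.0002]
```

View pics/wrist7.png

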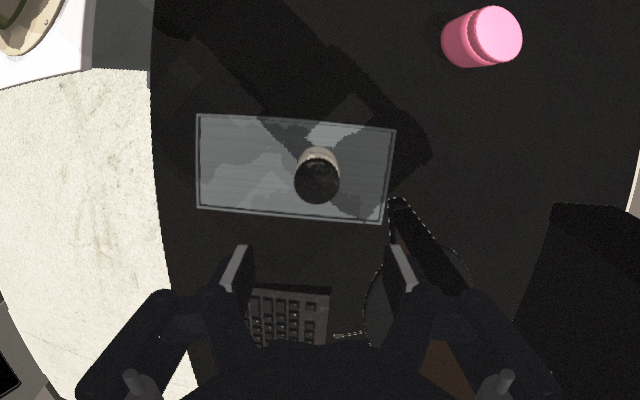

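jog_arm(dr=[[0,0,0.131],[0,0,0.131],[0,0,0.131],[0,0,0.131],[0,0,0.131],[0,0,0.131],[0,0,0.131],[0,0,0.131],[0,0,0.131],[0,0,0.131]], slide=[[0.0066,-0.027,0],[0.003,-0.0275,0],[-0.0006,-0.0277,0],[-0.0042,-0.0274,0],[-0.0078,-0.0266,0],[-0.011,-0.025,0],[-0.0144,-0.0236,0],[-0.0174,-0.0215,0],[-0.02,-0.019,0],[-0.0224,-0.0163,0]], gripper=[0.8,0.8,0.8,0.8,0.8,0.8,0.8,0.8,0.8,0.8])

```text
time_s: 12.65
position: [0.5437, -0.0147, 0.2026]
tool_rot: [[0.305, -0.952, 0.0], [-0.952, -0.305, -0.0], [0.0, -0.0, -1.0]]
ft_force: [0.3, 0.5, -0.1]
grip_width: 0.0768
```

jog_arm(dr=[[0,0,0.131],[0,0,0.131],[0,0,0],[0,0,0],[0,0,0],[0,0,0],[0,0,0],[0,0,0],[0,0,0],[0,0,0]], slide=[[-0.0243,-0.0132,0],[-0.026,-0.01,0],[0,0,0.025],[0,0,0.03],[0,0,0.015],[0,0,0],[0,0,0],[0,0,0],[0,0,0],[0,0,0]], gripper=[0.8,0.8,0.8,0.8,0.8,0.8,0.8,0.8,0.8,0.8])

```text
time_s: 13.65
position: [0.554, 0.0386, 0.1328]
tool_rot: [[0.054, -0.999, 0.001], [-0.999, -0.054, -0.0], [0.0, -0.001, -1.0]]
ft_force: [0.6, 0.4, -0.7]
grip_width: 0.0766
```

```bash
python3 - <<'E'
from plan import *
w=grab('wrist','8');s=observe();print(s['position'],s['grip_width'],s['ft_force'],s['time_s'],s['q'])
plan([.5555,.0378,.047],-87.4,1)
E
```

```text
[0.55391776 0.03869329 0.13264925] 0.07673543989345535 [-0.33469564  0.3846408   0.44393553] 13.7 [-8.22080918e+00  2.66883898e+01  8.14764728e+01 -1.09270785e-04
  7.17811775e+01  7.86955036e+01]
[0, 0, np.float64(0.008)] [0.001, -0.0015, 0.0857]
```

View pics/wrist8.png

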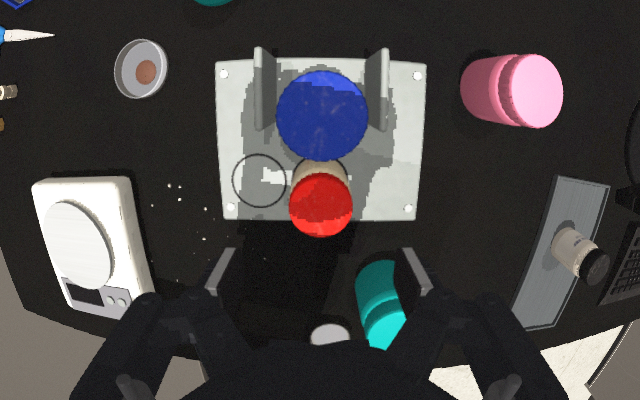

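jog_arm(dr=[[0,0,0.008],[0,0,0],[0,0,0],[0,0,0],[0,0,0],[0,0,0],[0,0,0],[0,0,0],[0,0,0],[0,0,0]], slide=[[0.001,-0.0015,0.015],[0,0,0.02],[0,0,0.02],[0,0,0.02],[0,0,0.01],[0,0,0],[0,0,0],[0,0,0],[0,0,0],[0,0,0]], gripper=[0.8,0.8,0.8,0.8,0.8,0.8,0.2,-0.1,-0.1,-0.1], force=35)

```text
time_s: 14.7
position: [0.556, 0.0377, 0.0484]
tool_rot: [[0.046, -0.999, 0.002], [-0.999, -0.046, -0.0], [0.001, -0.002, -1.0]]
ft_force: [-0.4, -0.1, 8.1]
grip_width: 0.0451
```

```bash
python3 - <<'E'
from plan import *
w=grab('wrist','9');s=observe();print(s['position'],s['grip_width'],s['ft_force'],s['time_s'],s['tool_rot'])
E
```

```text
[0.55598023 0.03770971 0.04840546] 0.04502427664277889 [-0.9222279   0.66370683  5.4991    ] 14.75 [[ 4.58015220e-02 -9.98947595e-01  2.43369189e-03]
 [-9.98950428e-01 -4.58026311e-02 -4.01938583e-04]
 [ 5.12985072e-04 -2.41272816e-03 -9.99996958e-01]]
```

View pics/wrist9.png

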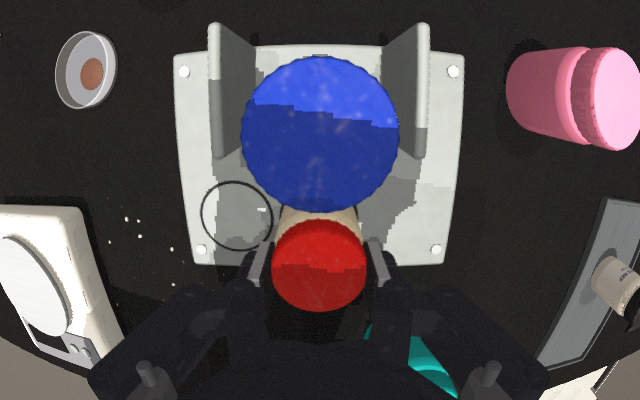

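jog_arm(dr=[[0,0,0],[0,0,0],[0,0,0],[0,0,0],[0,0,0],[0,0,0],[0,0,0],[0,0,0],[0,0,0],[0,0,0]], slide=[[0,0,0],[0,0,-0.01],[0,0,-0.02],[0,0,-0.03],[0,0,-0.03],[0,0,-0.03],[0,0,-0.03],[0,0,-0.01],[0,0,0],[0,0,0]], gripper=[-0.1,-0.1,-0.1,-0.1,-0.1,-0.1,-0.1,-0.1,-0.1,-0.1])

```text
time_s: 15.75
position: [0.5547, 0.0379, 0.2058]
tool_rot: [[0.046, -0.999, -0.002], [-0.999, -0.046, 0.0], [-0.0, 0.002, -1.0]]
ft_force: [0.9, 0.1, -1.9]
grip_width: 0.0453
```

jog_arm(dr=[[0,0,0],[0,0,0],[0,0,0],[0,0,0],[0,0,0],[0,0,0],[0,0,0],[0,0,0],[0,0,0],[0,0,0]], slide=[[0.017,0.009,0],[0.029,0.016,0],[0.036,0.0195,0],[0.036,0.0195,0],[0.036,0.0195,0],[0.036,0.0195,0],[0.036,0.0195,0],[0.036,0.0195,0],[0.032,0.018,0],[0.021,0.011,0]], gripper=[-0.1,-0.1,-0.1,-0.1,-0.1,-0.1,-0.1,-0.1,-0.1,-0.1])

```text
time_s: 16.75
position: [0.3972, -0.2862, 0.2054]
tool_rot: [[0.044, -0.999, -0.002], [-0.999, -0.044, 0.002], [-0.002, 0.002, -1.0]]
ft_force: [1.0, -0.0, -1.4]
grip_width: 0.0449
```

jog_arm(dr=[[0,0,0],[0,0,0],[0,0,0],[0,0,0],[0,0,0],[0,0,0],[0,0,0],[0,0,0],[0,0,0],[0,0,0]], slide=[[0,0,0.01],[0,0,0.02],[0,0,0.025],[0,0,0.025],[0,0,0.025],[0,0,0.02],[0,0,0.015],[0,0,0.01],[0,0,0],[0,0,0]], gripper=[-0.1,-0.1,-0.1,-0.1,-0.1,-0.1,-0.1,-0.1,-0.1,-0.1])

```text
time_s: 17.75
position: [0.399, -0.2844, 0.0571]
tool_rot: [[0.046, -0.999, -0.0], [-0.999, -0.046, 0.0], [-0.0, 0.0, -1.0]]
ft_force: [0.4, -0.8, -1.1]
grip_width: 0.0446
```

```bash
python3 - <<'E'
from plan import *
w=grab('wrist','10');s=observe();print(s['position'],s['grip_width'],s['ft_force'],s['time_s'],s['tool_rot'])
E
```

```text
[ 0.39913924 -0.28466559  0.05749313] 0.045125878705933424 [ 0.91328385 -1.38013056 -0.69691604] 17.8 [[ 4.59908337e-02 -9.98941781e-01  4.00958159e-04]
 [-9.98941763e-01 -4.59910042e-02 -4.26857725e-04]
 [ 4.44846484e-04 -3.80902307e-04 -9.99999829e-01]]
```

View pics/wrist10.png

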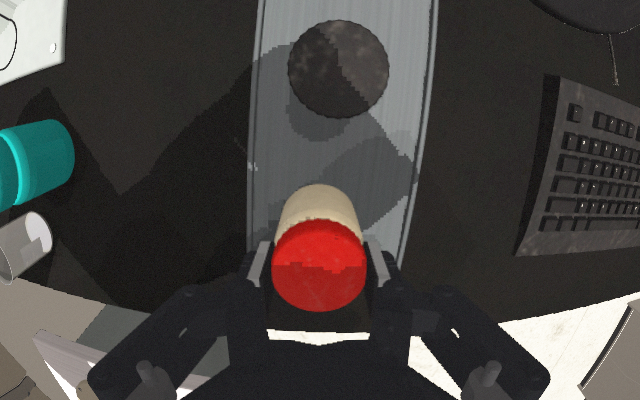

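jog_arm(dr=[[0,0,0],[0,0,0],[0,0,0],[0,0,0],[0,0,0],[0,0,0],[0,0,0],[0,0,0],[0,0,0],[0,0,0]], slide=[[0,0,0.005],[0,0,0.004],[0,0,0.002],[0,0,0.001],[0,0,0.0005],[0,0,0.0005],[0,0,0.0005],[0,0,0],[0,0,0],[0,0,0]], gripper=[-0.1,-0.1,-0.1,-0.1,-0.1,-0.1,-0.1,-0.1,-0.1,-0.1])

```text
time_s: 18.8
position: [0.399, -0.2848, 0.0444]
tool_rot: [[0.046, -0.999, 0.001], [-0.999, -0.046, -0.001], [0.001, -0.001, -1.0]]
ft_force: [-1.6, 1.1, 7.6]
grip_width: 0.045
```

jog_arm(dr=[[0,0,0],[0,0,0],[0,0,0],[0,0,0],[0,0,0],[0,0,0],[0,0,0],[0,0,0],[0,0,0],[0,0,0]], slide=[[0,0,-0.0005],[0,0,0],[0,0,0],[0,0,0],[0,0,-0.01],[0,0,-0.025],[0,0,-0.03],[0,0,-0.035],[0,0,-0.035],[0,0,-0.025]], gripper=[0.2,0.4,0.6,0.6,0.6,0.6,0.6,0.6,0.6,0.6])

```text
time_s: 19.8
position: [0.3991, -0.2848, 0.2072]
tool_rot: [[0.046, -0.999, 0.002], [-0.999, -0.046, -0.002], [0.002, -0.002, -1.0]]
ft_force: [-0.6, 0.9, -1.4]
grip_width: 0.0681
```

```bash
python3 - <<'E'
from plan import *
w=grab('wrist','11');s=observe();print(s['position'],s['grip_width'],s['ft_force'],s['time_s'],s['q'])
plan([.6215,.0405,.205],2.6,13,w=[.6]+[1]*11+[.6])
E
```

```text
[ 0.40000072 -0.2858355   0.21047868] 0.06835491166863507 [ 1.36383173 -1.38559213  3.36619429] 19.85 [-4.93759802e+01  1.61062898e+01  8.44546259e+01 -1.17255573e-03
  7.89291091e+01  3.79900859e+01]
[0, 0, np.float64(-0.077)] [-0.0155, -0.0116, 0.0002]
[0, 0, np.float64(-0.129)] [-0.0243, -0.0213, 0.0004]
[0, 0, np.float64(-0.129)] [-0.0214, -0.0242, 0.0004]
[0, 0, np.float64(-0.129)] [-0.0181, -0.0268, 0.0004]
[0, 0, np.float64(-0.129)] [-0.0145, -0.0289, 0.0004]
[0, 0, np.float64(-0.129)] [-0.0107, -0.0305, 0.0004]
[0, 0, np.float64(-0.129)] [-0.0067, -0.0316, 0.0004]
[0, 0, np.float64(-0.129)] [-0.0026, -0.0322, 0.0004]
[0, 0, np.float64(-0.129)] [0.0016, -0.0323, 0.0004]
[0, 0, np.float64(-0.129)] [0.0057, -0.0318, 0.0004]
[0, 0, np.float64(-0.129)] [0.0098, -0.0308, 0.0004]
[0, 0, np.float64(-0.129)] [0.0136, -0.0293, 0.0004]
[0, 0, np.float64(-0.077)] [0.0104, -0.0164, 0.0002]
```

View pics/wrist11.png

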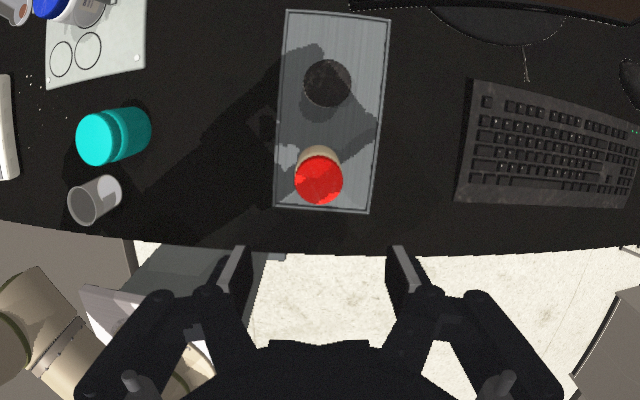

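Both smaller jars stand upright on the tray, black at (327,82) and red at (318,178). Next is the blue jar.

jog_arm(dr=[[0,0,-0.077],[0,0,-0.129],[0,0,-0.129],[0,0,-0.129],[0,0,-0.129],[0,0,-0.129],[0,0,-0.129],[0,0,-0.129],[0,0,-0.129],[0,0,-0.129]], slide=[[-0.0155,-0.0116,0],[-0.0243,-0.0213,0],[-0.0214,-0.0242,0],[-0.018,-0.0268,0],[-0.0145,-0.029,0],[-0.0107,-0.0305,0],[-0.0067,-0.0316,0],[-0.0026,-0.0322,0],[0.0016,-0.0323,0],[0.0057,-0.0318,0]], gripper=[1,1,1,1,1,1,1,1,1,1])

```text
time_s: 20.85
position: [0.5734, -0.0265, 0.2046]
tool_rot: [[0.961, -0.278, 0.0], [-0.278, -0.961, -0.0], [0.0, -0.0, -1.0]]
ft_force: [-0.2, -0.2, 0.3]
grip_width: 0.0853
```

jog_arm(dr=[[0,0,-0.129],[0,0,-0.129],[0,0,-0.077],[0,0,0],[0,0,0],[0,0,0],[0,0,0],[0,0,0],[0,0,0],[0,0,0]], slide=[[0.0098,-0.0308,0],[0.0136,-0.0293,0],[0.0104,-0.0164,0],[0,0,0.02],[0,0,0.025],[0,0,0.015],[0,0,0],[0,0,0],[0,0,0],[0,0,0]], gripper=[1,1,1,1,1,1,1,1,1,1])

```text
time_s: 21.85
position: [0.6203, 0.0418, 0.1453]
tool_rot: [[0.999, 0.048, 0.002], [0.048, -0.999, -0.0], [0.002, 0.0, -1.0]]
ft_force: [-0.6, -0.6, -0.6]
grip_width: 0.0856
```

```bash
python3 - <<'E'
from plan import *
w=grab('wrist','12');s=observe();print(s['position'],s['grip_width'],s['ft_force'],s['time_s'],s['q'])
H=cv2.cvtColor(w['pixels'],cv2.COLOR_BGR2HSV).astype(int)
blue=(abs(H[...,0]-117)<12)&(H[...,1]>150)&(H[...,2]>60)
e=cv2.fitEllipse(cv2.convexHull(blob(blue,(200,120,440,350))));print(e,onz(w,e[0],.096))
plan([.6215,.0405,.050],2.6,1)
E
```

```text
[0.6202163  0.04179374 0.14502812] 0.08542064603556154 [ 0.04032559  0.02502126 -0.35592251] 21.9 [-7.04119295e+00  3.21851981e+01  6.90785760e+01  1.39738509e-03
  7.86512152e+01 -9.79306097e+00]
((320.0624694824219, 208.6954803466797), (78.7591323852539, 79.14271545410156), 36.85873031616211) [[0.62189324 0.04412483 0.096     ]]
[0, 0, np.float64(0.003)] [0.0011, 0.0013, 0.095]
```

View pics/wrist12.png

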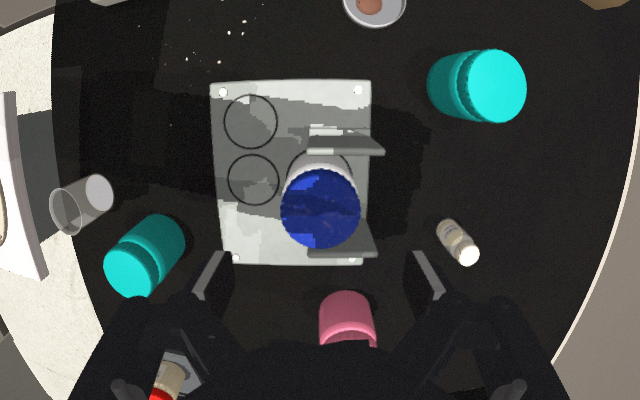

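jog_arm(dr=[[0,0,0],[0,0,0],[0,0,0],[0,0,0],[0,0,0],[0,0,0],[0,0,0],[0,0,0],[0,0,0],[0,0,0]], slide=[[0.0015,0.001,0.015],[0,0,0.02],[0,0,0.02],[0,0,0.02],[0,0,0.015],[0,0,0.005],[0,0,0],[0,0,0],[0,0,0],[0,0,0]], gripper=[1,1,1,1,1,1,1,0.5,0.1,0.1], force=40)

```text
time_s: 22.9
position: [0.6219, 0.0408, 0.0507]
tool_rot: [[0.999, 0.048, 0.002], [0.048, -0.999, -0.0], [0.002, 0.0, -1.0]]
ft_force: [-2.2, -0.0, 5.9]
grip_width: 0.0566
```

```bash
python3 - <<'E'
from plan import *
w=grab('wrist','13');s=observe();print(s['position'],s['grip_width'],s['ft_force'],s['time_s'],s['tool_rot'])
E
```

```text
[0.62189758 0.04086945 0.05072546] 0.05605359317291247 [-1.72938281  0.71776659  6.28896743] 22.95 [[ 9.98842813e-01  4.80575901e-02  1.87144187e-03]
 [ 4.80582746e-02 -9.98844482e-01 -3.22501082e-04]
 [ 1.85378076e-03  4.12066156e-04 -9.99998197e-01]]
```

View pics/wrist13.png

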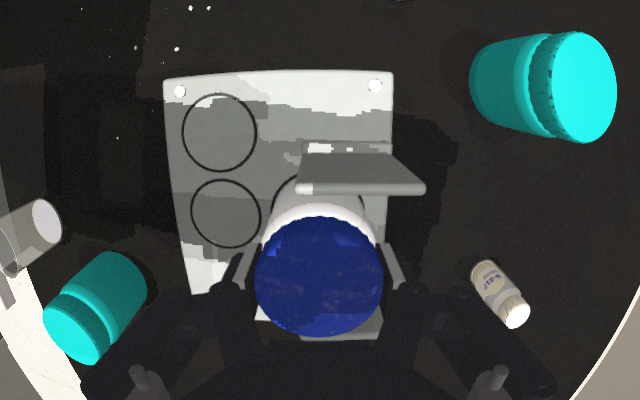

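jog_arm(dr=[[0,0,0],[0,0,0],[0,0,0],[0,0,0],[0,0,0],[0,0,0],[0,0,0],[0,0,0],[0,0,0],[0,0,0]], slide=[[0,0,0],[0,0,-0.01],[0,0,-0.02],[0,0,-0.03],[0,0,-0.03],[0,0,-0.03],[0,0,-0.03],[0,0,-0.02],[0,0,-0.01],[0,0,0]], gripper=[0.1,0.1,0.1,0.1,0.1,0.1,0.1,0.1,0.1,0.1])

```text
time_s: 23.95
position: [0.6217, 0.0409, 0.2305]
tool_rot: [[0.999, 0.048, 0.003], [0.048, -0.999, -0.0], [0.002, 0.0, -1.0]]
ft_force: [1.0, -0.4, -1.7]
grip_width: 0.056
```

```bash
python3 - <<'E'
from plan import *
w=grab('wrist','14');s=observe();print(s['position'],s['grip_width'],s['ft_force'],s['time_s'])
p=load('top0')['pixels'][185:275,180:255]
p=cv2.resize(p,None,fx=6,fy=6,interpolation=cv2.INTER_CUBIC)
cv2.imwrite('pics/bal.png',cv2.createCLAHE(4,(4,4)).apply(cv2.cvtColor(p,cv2.COLOR_BGR2GRAY)))
p=load('scene0')['pixels'][235:335,155:270]
p=cv2.resize(p,None,fx=5,fy=5,interpolation=cv2.INTER_CUBIC);cv2.imwrite('pics/bals.png',p)
E
```

```text
[0.62132646 0.04093141 0.22902224] 0.05659799715794869 [-0.36224773 -0.22359147 -2.74482014] 24.0
```

View pics/bal.png

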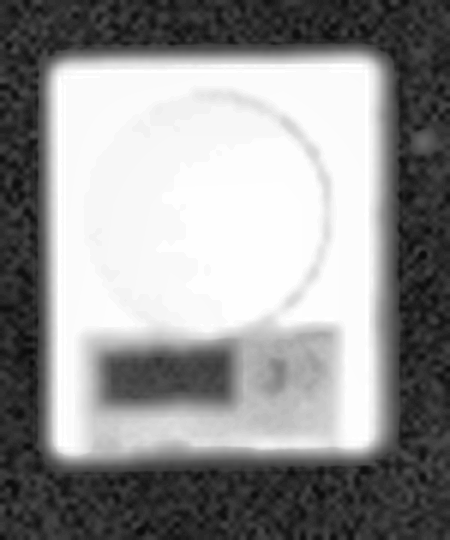

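View pics/bals.png

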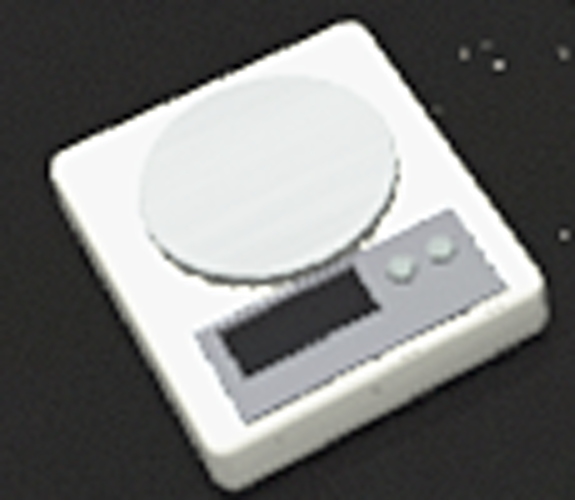

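View pics/wrist14.png

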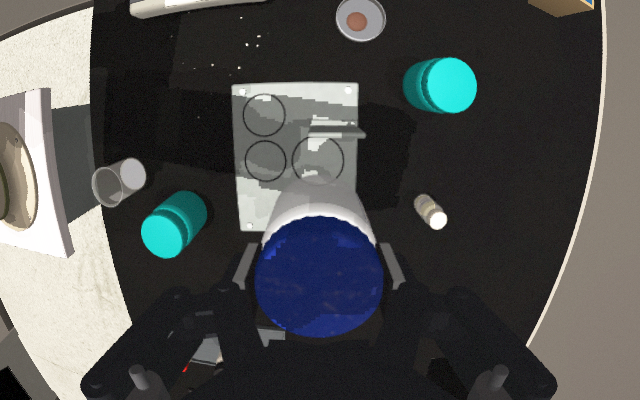

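```bash
python3 - <<'E'
from plan import *
t=load('top0');s=load('scene0')
a=np.array([180,185])+(np.array([208.5,213])+.5)/6-.5
b=np.array([155,235])+(np.array([268.5,175])+.5)/5-.5
print(tri(t,a,s,b),onz(t,a,.053),onz(s,b,.053))
x,_=tri(t,a,s,b)
# pan rim points
for n,im,P in [('t',t,[(331,213),(86,213),(208,90),(208,336)]),('s',s,[(140,190),(398,165),(268,73),(262,277)])]:
    o,k=((180,185),6) if n=='t' else ((155,235),5)
    q=onz(im,np.array(o)+(np.array(P)+.5)/k-.5,.053);print(n,q.round(4).tolist())
st=observe();print(st['time_s'])
plan([.468,.312,.23],2.75,10,w=[.5,.8,1,1,1.1,1.1,1,1,.8,.5])
E
```

```text
(array([0.47984121, 0.31004574, 0.04711142]), np.float64(0.002109422819581237)) [[0.47926599 0.3076569  0.053     ]] [[0.47551902 0.31193521 0.053     ]]
t [[0.4806, 0.2526, 0.053], [0.4779, 0.3627, 0.053], [0.5347, 0.3103, 0.053], [0.4243, 0.3055, 0.053]]
s [[0.4961, 0.3612, 0.053], [0.4521, 0.2629, 0.053], [0.5292, 0.2907, 0.053], [0.4272, 0.3341, 0.053]]
24.0
[0, 0, np.float64(0.0)] [-0.008, -0.0158, -0.0001]
[0, 0, np.float64(0.0)] [-0.0127, -0.0253, -0.0001]
[0, 0, np.float64(0.0)] [-0.0159, -0.0316, -0.0001]
[0, 0, np.float64(0.0)] [-0.0159, -0.0316, -0.0001]
[0, 0, np.float64(0.0)] [-0.0175, -0.0348, -0.0001]
[0, 0, np.float64(0.0)] [-0.0175, -0.0348, -0.0001]
[0, 0, np.float64(0.0)] [-0.0159, -0.0316, -0.0001]
[0, 0, np.float64(0.0)] [-0.0159, -0.0316, -0.0001]
[0, 0, np.float64(0.0)] [-0.0127, -0.0253, -0.0001]
[0, 0, np.float64(0.0)] [-0.008, -0.0158, -0.0001]
```

jog_arm(dr=[[0,0,0],[0,0,0],[0,0,0],[0,0,0],[0,0,0],[0,0,0],[0,0,0],[0,0,0],[0,0,0],[0,0,0]], slide=[[-0.0075,-0.016,0],[-0.0113,-0.024,0],[-0.0142,-0.03,0],[-0.0142,-0.03,0],[-0.0156,-0.033,0],[-0.0156,-0.033,0],[-0.0142,-0.03,0],[-0.0142,-0.03,0],[-0.0132,-0.028,0],[-0.0104,-0.022,0]], gripper=[0.1,0.1,0.1,0.1,0.1,0.1,0.1,0.1,0.1,0.1])

```text
time_s: 25.0
position: [0.4757, 0.3122, 0.2279]
tool_rot: [[0.999, 0.049, -0.003], [0.049, -0.999, -0.001], [-0.003, 0.0, -1.0]]
ft_force: [0.7, -0.7, -1.9]
grip_width: 0.0563
```

jog_arm(dr=[[0,0,0],[0,0,0],[0,0,0],[0,0,0],[0,0,0],[0,0,0],[0,0,0],[0,0,0],[0,0,0],[0,0,0]], slide=[[0,0,0],[0,0,0.01],[0,0,0.02],[0,0,0.025],[0,0,0.02],[0,0,0.015],[0,0,0.01],[0,0,0],[0,0,0],[0,0,0]], gripper=[0.1,0.1,0.1,0.1,0.1,0.1,0.1,0.1,0.1,0.1])

```text
time_s: 26.0
position: [0.4784, 0.3103, 0.1299]
tool_rot: [[0.999, 0.048, 0.001], [0.048, -0.999, 0.001], [0.001, -0.0, -1.0]]
ft_force: [0.4, -0.0, -1.5]
grip_width: 0.0563
```

```bash
python3 - <<'E'
from plan import *
w=grab('wrist','15');s=observe();print(s['position'],s['grip_width'],s['ft_force'],s['time_s'])
g=grab('scene','15')
cv2.imwrite('pics/s15.png',cv2.resize(g['pixels'][150:350,130:330],None,fx=3,fy=3))
E
```

```text
[0.4783347  0.31039253 0.12988543] 0.05635941975881674 [ 0.18878432  0.76396103 -1.8219605 ] 26.05
```

View pics/wrist15.png

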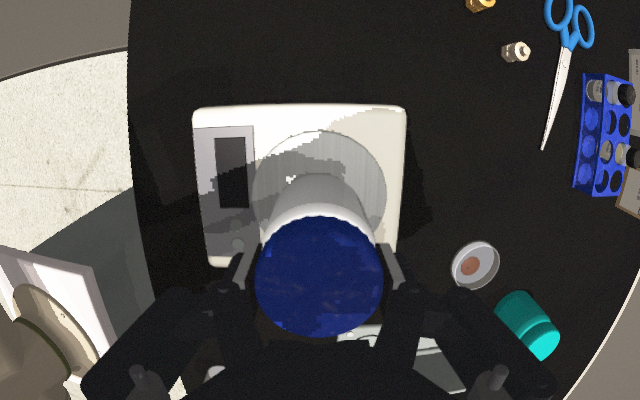

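View pics/s15.png

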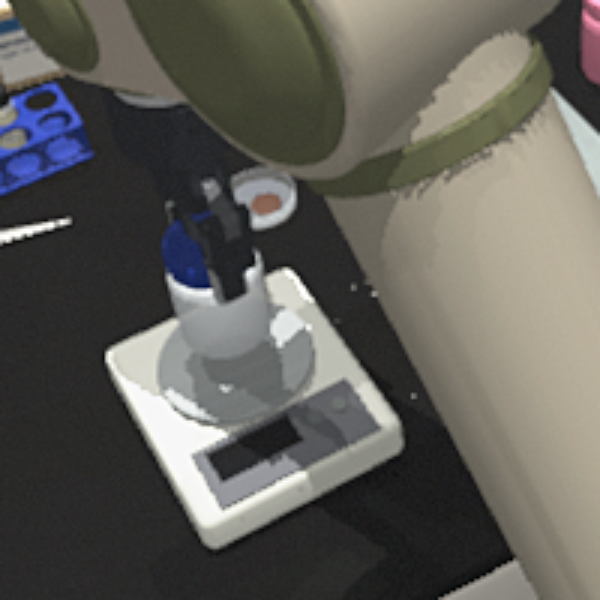

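jog_arm(dr=[[0,0,0],[0,0,0],[0,0,0],[0,0,0],[0,0,0],[0,0,0],[0,0,0],[0,0,0],[0,0,0],[0,0,0]], slide=[[0,0,0.008],[0,0,0.009],[0,0,0.006],[0,0,0.004],[0,0,0.002],[0,0,0.001],[0,0,0.001],[0,0,0.0005],[0,0,0.0005],[0,0,0]], gripper=[0.1,0.1,0.1,0.1,0.1,0.1,0.1,0.1,0.1,0.1])

```text
time_s: 27.1
position: [0.478, 0.3103, 0.0972]
tool_rot: [[0.999, 0.048, 0.0], [0.048, -0.999, 0.0], [0.0, -0.0, -1.0]]
ft_force: [-0.7, -0.2, -2.0]
grip_width: 0.0562
```

jog_arm(dr=[[0,0,0],[0,0,0],[0,0,0],[0,0,0],[0,0,0],[0,0,0],[0,0,0],[0,0,0],[0,0,0],[0,0,0]], slide=[[0,0,0.0003],[0,0,0.0003],[0,0,0.0003],[0,0,0.0003],[0,0,0.0003],[0,0,0],[0,0,0],[0,0,0],[0,0,0],[0,0,0]], gripper=[0.1,0.1,0.1,0.1,0.1,0.1,0.1,0.1,0.1,0.1])

```text
time_s: 28.1
position: [0.478, 0.3103, 0.0958]
tool_rot: [[0.999, 0.048, 0.0], [0.048, -0.999, 0.0], [0.0, -0.0, -1.0]]
ft_force: [-0.3, -1.3, 2.9]
grip_width: 0.0561
```

jog_arm(dr=[[0,0,0],[0,0,0],[0,0,0],[0,0,0],[0,0,0],[0,0,0],[0,0,0],[0,0,0],[0,0,0],[0,0,0]], slide=[[0,0,0],[0,0,0],[0,0,0],[0,0,0],[0,0,0],[0,0,-0.01],[0,0,-0.025],[0,0,-0.03],[0,0,-0.035],[0,0,-0.025]], gripper=[0.35,0.5,0.7,0.9,1,1,1,1,1,1])

```text
time_s: 29.1
position: [0.4782, 0.3105, 0.2238]
tool_rot: [[0.999, 0.048, 0.003], [0.048, -0.999, 0.001], [0.003, -0.001, -1.0]]
ft_force: [1.0, 0.3, -1.6]
grip_width: 0.0857
```

```bash
python3 - <<'E'
from plan import *
w=grab('wrist','16');s=observe();print(s['position'],s['grip_width'],s['ft_force'],s['time_s'],s['q'])
g=grab('scene','16')
cv2.imwrite('pics/s16.png',cv2.resize(g['pixels'][150:350,130:330],None,fx=3,fy=3))
plan([.399,-.2848,.215],-87.4,15,w=[.6]+[1]*13+[.6])
E
```

```text
[0.47938938 0.31093015 0.22750715] 0.08544192995862994 [0.57007985 0.04152899 2.49368995] 29.15 [ 2.11010582e+01  2.33955510e+01  7.03084128e+01 -1.18926373e-03
  8.57655175e+01  1.83425816e+01]
[0, 0, np.float64(0.066)] [-0.0046, 0.025, 0.0003]
[0, 0, np.float64(0.111)] [-0.0049, 0.042, 0.0005]
[0, 0, np.float64(0.111)] [-0.0002, 0.0423, 0.0005]
[0, 0, np.float64(0.111)] [0.0045, 0.0421, 0.0005]
[0, 0, np.float64(0.111)] [0.0091, 0.0413, 0.0005]
[0, 0, np.float64(0.111)] [0.0136, 0.0401, 0.0005]
[0, 0, np.float64(0.111)] [0.018, 0.0383, 0.0005]
[0, 0, np.float64(0.111)] [0.0221, 0.0361, 0.0005]
[0, 0, np.float64(0.111)] [0.026, 0.0334, 0.0005]
[0, 0, np.float64(0.111)] [0.0295, 0.0304, 0.0005]
[0, 0, np.float64(0.111)] [0.0327, 0.0269, 0.0005]
[0, 0, np.float64(0.111)] [0.0354, 0.0231, 0.0005]
[0, 0, np.float64(0.111)] [0.0378, 0.0191, 0.0005]
[0, 0, np.float64(0.111)] [0.0397, 0.0148, 0.0005]
[0, 0, np.float64(0.066)] [0.0246, 0.0062, 0.0003]
```

View pics/wrist16.png

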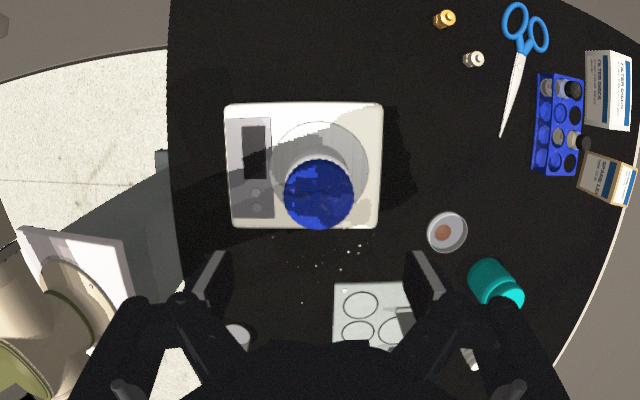

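View pics/s16.png

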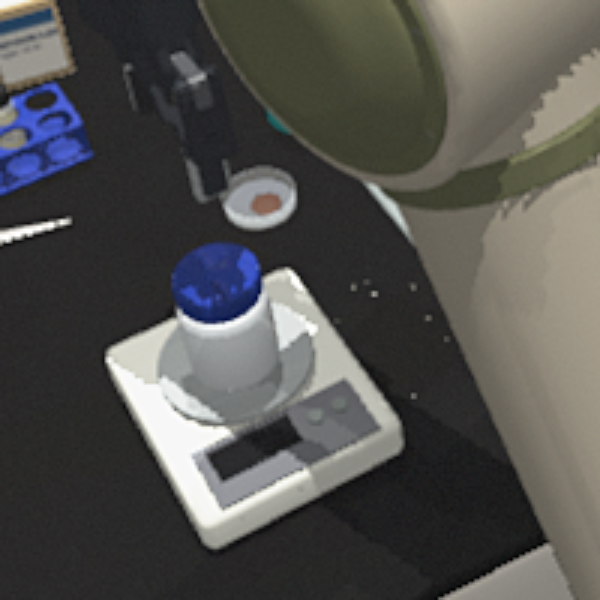

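jog_arm(dr=[[0,0,0.066],[0,0,0.111],[0,0,0.111],[0,0,0.111],[0,0,0.111],[0,0,0.111],[0,0,0.111],[0,0,0.111],[0,0,0.111],[0,0,0.111]], slide=[[-0.0046,0.025,0],[-0.0049,0.042,0],[-0.0002,0.0423,0],[0.0045,0.042,0],[0.009,0.0413,0],[0.0136,0.04,0],[0.018,0.0383,0],[0.022,0.036,0],[0.026,0.0334,0],[0.0295,0.0304,0]], gripper=[0.8,0.8,0.8,0.8,0.8,0.8,0.8,0.8,0.8,0.8])

```text
time_s: 30.2
position: [0.4228, -0.0934, 0.2205]
tool_rot: [[0.522, -0.853, -0.0], [-0.853, -0.522, 0.0], [-0.0, 0.0, -1.0]]
ft_force: [0.6, -1.0, -0.0]
grip_width: 0.0769
```

jog_arm(dr=[[0,0,0.111],[0,0,0.111],[0,0,0.111],[0,0,0.111],[0,0,0.066],[0,0,0],[0,0,0],[0,0,0],[0,0,0],[0,0,0]], slide=[[0.0327,0.027,0],[0.0354,0.023,0],[0.0378,0.019,0],[0.0397,0.0148,0],[0.0246,0.0062,0],[0,0,0.02],[0,0,0.03],[0,0,0.03],[0,0,0.015],[0,0,0]], gripper=[0.8,0.8,0.8,0.8,0.8,0.8,0.8,0.8,0.8,0.8])

```text
time_s: 31.2
position: [0.3964, -0.2839, 0.1237]
tool_rot: [[0.044, -0.999, -0.003], [-0.999, -0.044, 0.004], [-0.004, 0.003, -1.0]]
ft_force: [-0.9, -0.3, -0.1]
grip_width: 0.0768
```

```bash
python3 - <<'E'
from plan import *
w=grab('wrist','17');s=observe();print(s['position'],s['grip_width'],s['ft_force'],s['time_s'],s['q'])
plan([.399,-.2848,.0446],-87.4,1)
E
```

```text
[ 0.39702354 -0.28453091  0.1251451 ] 0.07679406474409654 [-0.50359595 -0.17872322  1.20598378] 31.25 [-4.95470849e+01  2.12746697e+01  9.24328053e+01  1.56483038e-04
  6.64103275e+01  3.79486186e+01]
[0, 0, np.float64(-0.002)] [0.0005, -0.0021, 0.0805]
```

View pics/wrist17.png

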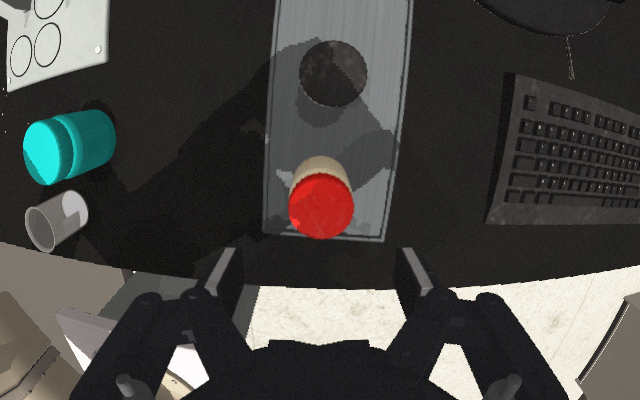

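jog_arm(dr=[[0,0,0],[0,0,0],[0,0,0],[0,0,0],[0,0,0],[0,0,0],[0,0,0],[0,0,0],[0,0,0],[0,0,0]], slide=[[0.0005,-0.002,0.015],[0,0,0.02],[0,0,0.02],[0,0,0.016],[0,0,0.008],[0,0,0],[0,0,0],[0,0,0],[0,0,0],[0,0,0]], gripper=[0.8,0.8,0.8,0.8,0.8,0.8,0.2,-0.1,-0.1,-0.1], force=35)

```text
time_s: 32.25
position: [0.3998, -0.2857, 0.0478]
tool_rot: [[0.044, -0.999, 0.002], [-0.999, -0.044, -0.002], [0.002, -0.001, -1.0]]
ft_force: [-0.5, 0.4, 6.5]
grip_width: 0.0447
```

jog_arm(dr=[[0,0,0],[0,0,0],[0,0,0],[0,0,0],[0,0,0],[0,0,0],[0,0,0],[0,0,0],[0,0,0],[0,0,0]], slide=[[0,0,0],[0,0,-0.01],[0,0,-0.02],[0,0,-0.03],[0,0,-0.03],[0,0,-0.03],[0,0,-0.03],[0,0,-0.01],[0,0,0],[0,0,0]], gripper=[-0.1,-0.1,-0.1,-0.1,-0.1,-0.1,-0.1,-0.1,-0.1,-0.1])

```text
time_s: 33.25
position: [0.3989, -0.2848, 0.2055]
tool_rot: [[0.044, -0.999, -0.001], [-0.999, -0.044, 0.002], [-0.002, 0.001, -1.0]]
ft_force: [-1.5, -0.0, -1.4]
grip_width: 0.0444
```

```bash
python3 - <<'E'
from plan import *
w=grab('wrist','18');s=observe();print(s['position'],s['grip_width'],s['ft_force'],s['time_s'])
plan([.556,.0377,.206],-87.4,10,w=[.5,.9,1.1,1.1,1.1,1.1,1.1,1.1,1,.7])
E
```

```text
[ 0.39887758 -0.28472544  0.20515744] 0.04507020573639877 [-0.4763965   0.04131876 -2.19668998] 33.3
[0, 0, np.float64(-0.0)] [-0.0162, -0.0088, -0.0]
[0, 0, np.float64(-0.0)] [-0.0292, -0.0159, -0.0]
[0, 0, np.float64(-0.0)] [-0.0357, -0.0194, -0.0]
[0, 0, np.float64(-0.0)] [-0.0357, -0.0194, -0.0]
[0, 0, np.float64(-0.0)] [-0.0357, -0.0194, -0.0]
[0, 0, np.float64(-0.0)] [-0.0357, -0.0194, -0.0]
[0, 0, np.float64(-0.0)] [-0.0357, -0.0194, -0.0]
[0, 0, np.float64(-0.0)] [-0.0357, -0.0194, -0.0]
[0, 0, np.float64(-0.0)] [-0.0325, -0.0177, -0.0]
[0, 0, np.float64(-0.0)] [-0.0227, -0.0124, -0.0]
```

View pics/wrist18.png

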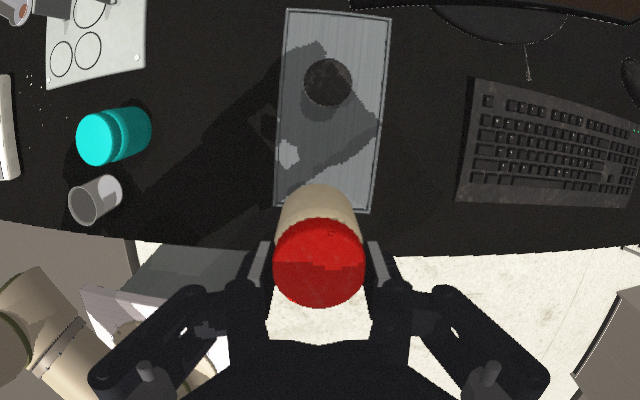

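jog_arm(dr=[[0,0,0],[0,0,0],[0,0,0],[0,0,0],[0,0,0],[0,0,0],[0,0,0],[0,0,0],[0,0,0],[0,0,0]], slide=[[-0.0162,-0.009,0],[-0.0292,-0.016,0],[-0.0357,-0.0194,0],[-0.0357,-0.0194,0],[-0.0357,-0.0194,0],[-0.0357,-0.0194,0],[-0.0357,-0.0194,0],[-0.0357,-0.0194,0],[-0.0325,-0.0177,0],[-0.0227,-0.0124,0]], gripper=[-0.1,-0.1,-0.1,-0.1,-0.1,-0.1,-0.1,-0.1,-0.1,-0.1])

```text
time_s: 34.3
position: [0.557, 0.039, 0.2048]
tool_rot: [[0.045, -0.999, -0.003], [-0.999, -0.045, 0.001], [-0.001, 0.003, -1.0]]
ft_force: [-0.9, -0.7, -1.5]
grip_width: 0.0447
```

jog_arm(dr=[[0,0,0],[0,0,0],[0,0,0],[0,0,0],[0,0,0],[0,0,0],[0,0,0],[0,0,0],[0,0,0],[0,0,0]], slide=[[0,0,0],[0,0,0.015],[0,0,0.025],[0,0,0.025],[0,0,0.025],[0,0,0.02],[0,0,0.015],[0,0,0.01],[0,0,0],[0,0,0]], gripper=[-0.1,-0.1,-0.1,-0.1,-0.1,-0.1,-0.1,-0.1,-0.1,-0.1])

```text
time_s: 35.3
position: [0.557, 0.0364, 0.0718]
tool_rot: [[0.043, -0.999, 0.0], [-0.999, -0.043, -0.0], [0.0, -0.0, -1.0]]
ft_force: [-0.0, -0.1, -1.4]
grip_width: 0.0448
```

```bash
python3 - <<'E'
from plan import *
w=grab('wrist','19');s=observe();print(s['position'],s['grip_width'],s['ft_force'],s['time_s'])
plan([.5565,.0377,.0525],-87.4,1)
E
```

```text
[0.5572094  0.03650673 0.07219447] 0.04462382720448921 [-1.44636184 -0.0808838  -1.0202287 ] 35.35
[0, 0, np.float64(-0.002)] [-0.0012, 0.0007, 0.0197]
```

View pics/wrist19.png

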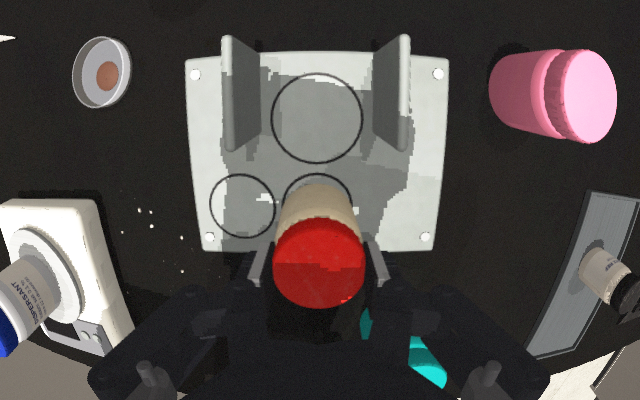

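jog_arm(dr=[[0,0,0],[0,0,0],[0,0,0],[0,0,0],[0,0,0],[0,0,0],[0,0,0],[0,0,0],[0,0,0],[0,0,0]], slide=[[-0.0012,0.0007,0.005],[0,0,0.006],[0,0,0.004],[0,0,0.002],[0,0,0.001],[0,0,0.0005],[0,0,0.0005],[0,0,0],[0,0,0],[0,0,0]], gripper=[-0.1,-0.1,-0.1,-0.1,-0.1,-0.1,-0.1,-0.1,-0.1,-0.1])

```text
time_s: 36.35
position: [0.5562, 0.0379, 0.0527]
tool_rot: [[0.044, -0.999, 0.0], [-0.999, -0.044, -0.0], [0.0, -0.0, -1.0]]
ft_force: [-0.0, 0.4, -1.5]
grip_width: 0.0444
```

jog_arm(dr=[[0,0,0],[0,0,0],[0,0,0],[0,0,0],[0,0,0],[0,0,0],[0,0,0],[0,0,0],[0,0,0],[0,0,0]], slide=[[0,0,0.0004],[0,0,0.0004],[0,0,0.0003],[0,0,0.0003],[0,0,0],[0,0,0],[0,0,0],[0,0,0],[0,0,0],[0,0,0]], gripper=[-0.1,-0.1,-0.1,-0.1,-0.1,-0.1,-0.1,-0.1,-0.1,-0.1])

```text
time_s: 37.35
position: [0.5564, 0.0379, 0.0519]
tool_rot: [[0.044, -0.999, 0.001], [-0.999, -0.044, -0.0], [0.0, -0.001, -1.0]]
ft_force: [-0.4, 0.5, 5.5]
grip_width: 0.0445
```

jog_arm(dr=[[0,0,0],[0,0,0],[0,0,0],[0,0,0],[0,0,0],[0,0,0],[0,0,0],[0,0,0],[0,0,0],[0,0,0]], slide=[[0,0,0],[0,0,0],[0,0,0],[0,0,0],[0,0,-0.01],[0,0,-0.025],[0,0,-0.03],[0,0,-0.035],[0,0,-0.035],[0,0,-0.02]], gripper=[0.2,0.4,0.6,0.6,0.6,0.6,0.6,0.6,0.6,0.6])

```text
time_s: 38.35
position: [0.5567, 0.0379, 0.21]
tool_rot: [[0.044, -0.999, 0.004], [-0.999, -0.044, -0.001], [0.001, -0.004, -1.0]]
ft_force: [0.5, -0.1, -0.2]
grip_width: 0.0685
```

```bash
python3 - <<'E'
from plan import *
w=grab('wrist','20');s=observe();print(s['position'],s['grip_width'],s['ft_force'],s['time_s'])
plan([.4933,-.288,.21],3.15,13,w=[.6]+[1]*11+[.6])
E
```

```text
[0.55757282 0.03778168 0.21232568] 0.0685526280481223 [3.10068141e-01 3.03796285e-03 3.44908581e+00] 38.4
[0, 0, np.float64(-0.078)] [0.0159, 0.0039, 0.0001]
[0, 0, np.float64(-0.13)] [0.0259, 0.0085, 0.0002]
[0, 0, np.float64(-0.13)] [0.0246, 0.0117, 0.0002]
[0, 0, np.float64(-0.13)] [0.0228, 0.0148, 0.0002]
[0, 0, np.float64(-0.13)] [0.0207, 0.0177, 0.0002]
[0, 0, np.float64(-0.13)] [0.0183, 0.0202, 0.0002]
[0, 0, np.float64(-0.13)] [0.0155, 0.0224, 0.0002]
[0, 0, np.float64(-0.13)] [0.0125, 0.0242, 0.0002]
[0, 0, np.float64(-0.13)] [0.0092, 0.0256, 0.0002]
[0, 0, np.float64(-0.13)] [0.0059, 0.0266, 0.0002]
[0, 0, np.float64(-0.13)] [0.0024, 0.0271, 0.0002]
[0, 0, np.float64(-0.13)] [-0.0012, 0.0272, 0.0002]
[0, 0, np.float64(-0.078)] [-0.0028, 0.0161, 0.0001]
```

View pics/wrist20.png

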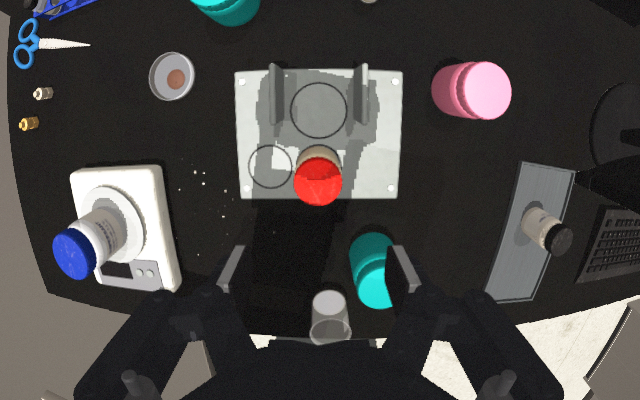

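Red is back on the middle seat and upright. Next is the black jar.

jog_arm(dr=[[0,0,-0.078],[0,0,-0.13],[0,0,-0.13],[0,0,-0.13],[0,0,-0.13],[0,0,-0.13],[0,0,-0.13],[0,0,-0.13],[0,0,-0.13],[0,0,-0.13]], slide=[[0.016,0.004,0],[0.026,0.0085,0],[0.0246,0.0117,0],[0.0228,0.0148,0],[0.0207,0.0177,0],[0.0183,0.02,0],[0.0155,0.0224,0],[0.0125,0.024,0],[0.0092,0.0256,0],[0.006,0.0266,0]], gripper=[0.55,0.55,0.55,0.55,0.55,0.55,0.55,0.55,0.55,0.55])

```text
time_s: 39.4
position: [0.5057, -0.2196, 0.2066]
tool_rot: [[0.963, -0.27, 0.0], [-0.27, -0.963, -0.0], [0.0, -0.0, -1.0]]
ft_force: [-0.7, -1.0, 0.1]
grip_width: 0.0661
```

jog_arm(dr=[[0,0,-0.13],[0,0,-0.13],[0,0,-0.078],[0,0,0],[0,0,0],[0,0,0],[0,0,0],[0,0,0],[0,0,0],[0,0,0]], slide=[[0.0024,0.027,0],[-0.0012,0.0272,0],[-0.0028,0.016,0],[0,0,0.02],[0,0,0.03],[0,0,0.025],[0,0,0.01],[0,0,0],[0,0,0],[0,0,0]], gripper=[0.55,0.55,0.55,0.55,0.55,0.55,0.55,0.55,0.55,0.55])

```text
time_s: 40.4
position: [0.4932, -0.2883, 0.1226]
tool_rot: [[0.998, 0.059, 0.002], [0.059, -0.998, -0.002], [0.002, 0.002, -1.0]]
ft_force: [-0.3, -0.8, 0.2]
grip_width: 0.0665
```

```bash
python3 - <<'E'
from plan import *
w=grab('wrist','21');s=observe();print(s['position'],s['grip_width'],s['ft_force'],s['time_s'])
plan([.4933,-.288,.043],3.15,1)
E
```

```text
[ 0.49312197 -0.28824451  0.12249001] 0.06650454129034006 [-0.56724602 -0.53445312 -0.03719978] 40.45
[0, 0, np.float64(0.004)] [0.0001, -0.0004, 0.0795]
```

View pics/wrist21.png

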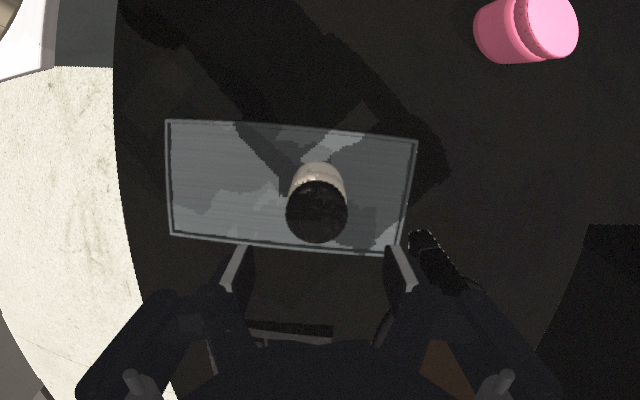

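Fingers are centred on black at (317,212). I'll descend, grip and lift.

jog_arm(dr=[[0,0,0.004],[0,0,0],[0,0,0],[0,0,0],[0,0,0],[0,0,0],[0,0,0],[0,0,0],[0,0,0],[0,0,0]], slide=[[0,0,0.015],[0,0,0.02],[0,0,0.02],[0,0,0.016],[0,0,0.0085],[0,0,0],[0,0,0],[0,0,0],[0,0,0],[0,0,0]], gripper=[0.55,0.55,0.55,0.55,0.55,0.55,0.0,-0.2,-0.2,-0.2], force=35)

```text
time_s: 41.45
position: [0.4932, -0.2883, 0.043]
tool_rot: [[0.998, 0.055, 0.002], [0.055, -0.998, -0.002], [0.002, 0.002, -1.0]]
ft_force: [-0.9, 1.2, 6.4]
grip_width: 0.0414
```

jog_arm(dr=[[0,0,0],[0,0,0],[0,0,0],[0,0,0],[0,0,0],[0,0,0],[0,0,0],[0,0,0],[0,0,0],[0,0,0]], slide=[[0,0,0],[0,0,-0.01],[0,0,-0.02],[0,0,-0.03],[0,0,-0.03],[0,0,-0.03],[0,0,-0.03],[0,0,-0.01],[0,0,0],[0,0,0]], gripper=[-0.2,-0.2,-0.2,-0.2,-0.2,-0.2,-0.2,-0.2,-0.2,-0.2])

```text
time_s: 42.45
position: [0.4922, -0.2875, 0.2003]
tool_rot: [[0.998, 0.055, -0.002], [0.055, -0.998, 0.002], [-0.002, -0.002, -1.0]]
ft_force: [-0.3, 0.3, -1.7]
grip_width: 0.0415
```

```bash
python3 - <<'E'
from plan import *
w=grab('wrist','22');s=observe();print(s['position'],s['grip_width'],s['ft_force'],s['time_s'])
plan([.5528,.0961,.2045],3.15,10,w=[.5,.9,1.1,1.1,1.1,1.1,1.1,1.1,1,.7])
E
```

```text
[ 0.49213429 -0.28748326  0.19999932] 0.04132263075005512 [ 1.09569024  0.12979019 -2.16998438] 42.5
[0, 0, np.float64(-0.0)] [0.0042, -0.0196, -0.0002]
[0, 0, np.float64(-0.0)] [0.0076, -0.0352, -0.0004]
[0, 0, np.float64(-0.0)] [0.0093, -0.0431, -0.0004]
[0, 0, np.float64(-0.0)] [0.0093, -0.0431, -0.0004]
[0, 0, np.float64(-0.0)] [0.0093, -0.0431, -0.0004]
[0, 0, np.float64(-0.0)] [0.0093, -0.0431, -0.0004]
[0, 0, np.float64(-0.0)] [0.0093, -0.0431, -0.0004]
[0, 0, np.float64(-0.0)] [0.0093, -0.0431, -0.0004]
[0, 0, np.float64(-0.0)] [0.0084, -0.0391, -0.0004]
[0, 0, np.float64(-0.0)] [0.0059, -0.0274, -0.0003]
```

View pics/wrist22.png

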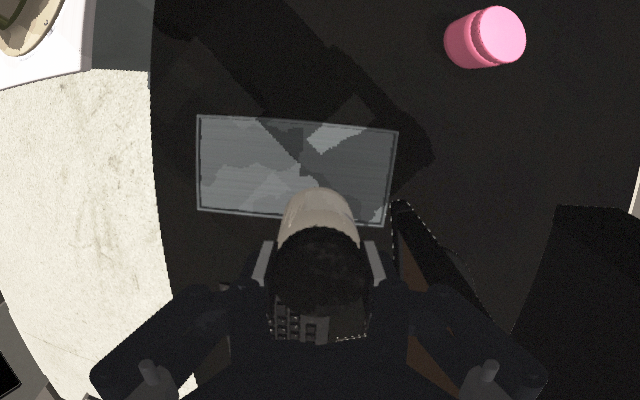

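jog_arm(dr=[[0,0,0],[0,0,0],[0,0,0],[0,0,0],[0,0,0],[0,0,0],[0,0,0],[0,0,0],[0,0,0],[0,0,0]], slide=[[0.0042,-0.0196,0],[0.0076,-0.0352,0],[0.0093,-0.043,0],[0.0093,-0.043,0],[0.0093,-0.043,0],[0.0093,-0.043,0],[0.0093,-0.043,0],[0.0093,-0.043,0],[0.0084,-0.0395,0],[0.006,-0.0278,0]], gripper=[-0.2,-0.2,-0.2,-0.2,-0.2,-0.2,-0.2,-0.2,-0.2,-0.2])

```text
time_s: 43.5
position: [0.5531, 0.0987, 0.2001]
tool_rot: [[0.998, 0.057, -0.003], [0.057, -0.998, 0.0], [-0.003, -0.001, -1.0]]
ft_force: [1.2, -0.5, -1.0]
grip_width: 0.0415
```

jog_arm(dr=[[0,0,0],[0,0,0],[0,0,0],[0,0,0],[0,0,0],[0,0,0],[0,0,0],[0,0,0],[0,0,0],[0,0,0]], slide=[[0,0,0],[0,0,0],[0,0,0.01],[0,0,0.015],[0,0,0.015],[0,0,0.01],[0,0,0],[0,0,0],[0,0,0],[0,0,0]], gripper=[-0.2,-0.2,-0.2,-0.2,-0.2,-0.2,-0.2,-0.2,-0.2,-0.2])

```text
time_s: 44.5
position: [0.5539, 0.096, 0.1523]
tool_rot: [[0.998, 0.055, 0.001], [0.055, -0.998, -0.0], [0.001, 0.0, -1.0]]
ft_force: [-0.6, 0.4, -1.9]
grip_width: 0.0415
```

```bash
python3 - <<'E'
from plan import *
w=grab('wrist','23');s=observe();print(s['position'],s['grip_width'],s['ft_force'],s['time_s'])
plan([.5528,.0958,.049],3.1,1)
E
```

```text
[0.55387002 0.09608394 0.15223424] 0.041481104857567126 [ 0.30316347 -0.12548355 -2.51677428] 44.55
[0, 0, np.float64(0.001)] [-0.0012, 0.0002, 0.1032]
```

View pics/wrist23.png

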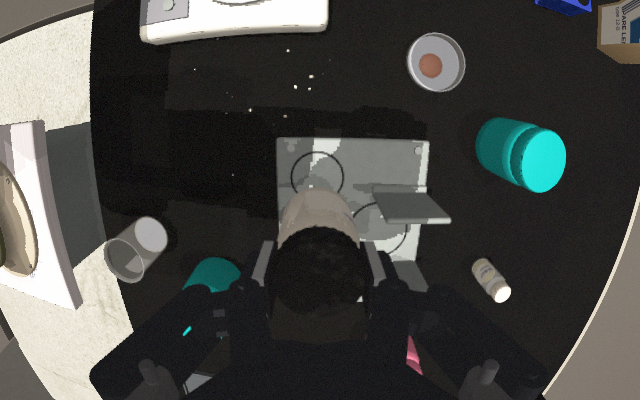

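jog_arm(dr=[[0,0,0],[0,0,0],[0,0,0],[0,0,0],[0,0,0],[0,0,0],[0,0,0],[0,0,0],[0,0,0],[0,0,0]], slide=[[-0.0012,0,0.01],[0,0,0.02],[0,0,0.025],[0,0,0.02],[0,0,0.01],[0,0,0.005],[0,0,0],[0,0,0],[0,0,0],[0,0,0]], gripper=[-0.2,-0.2,-0.2,-0.2,-0.2,-0.2,-0.2,-0.2,-0.2,-0.2])

```text
time_s: 45.55
position: [0.5528, 0.096, 0.0623]
tool_rot: [[0.998, 0.055, 0.001], [0.055, -0.998, -0.0], [0.001, 0.0, -1.0]]
ft_force: [0.1, 0.5, -2.3]
grip_width: 0.0413
```

```bash
python3 - <<'E'
from plan import *
w=grab('wrist','24');s=observe();print(s['position'],s['grip_width'],s['ft_force'],s['time_s'])
plan([.5528,.0958,.047],3.1,1)
E
```

```text
[0.55268855 0.09601364 0.06223487] 0.04138785687237692 [ 0.35636414 -0.00292364 -1.44023073] 45.6
[0, 0, np.float64(0.001)] [0.0001, 0.0002, 0.0152]
```

View pics/wrist24.png

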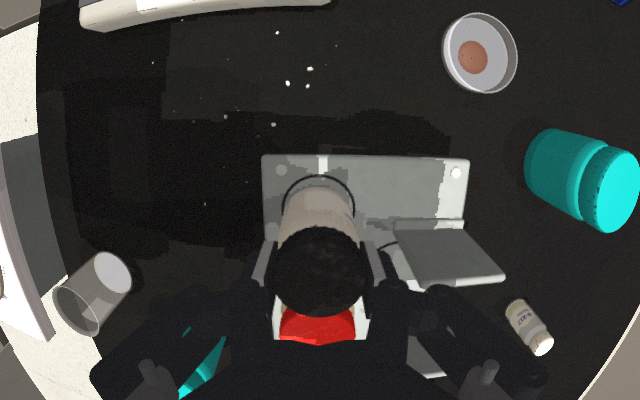

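jog_arm(dr=[[0,0,0],[0,0,0],[0,0,0],[0,0,0],[0,0,0],[0,0,0],[0,0,0],[0,0,0],[0,0,0],[0,0,0]], slide=[[0,0,0.005],[0,0,0.004],[0,0,0.003],[0,0,0.0015],[0,0,0.0005],[0,0,0.0005],[0,0,0.0004],[0,0,0.0003],[0,0,0],[0,0,0]], gripper=[-0.2,-0.2,-0.2,-0.2,-0.2,-0.2,-0.2,-0.2,-0.2,-0.2])

```text
time_s: 46.6
position: [0.5526, 0.0961, 0.047]
tool_rot: [[0.998, 0.055, 0.001], [0.055, -0.998, -0.0], [0.001, 0.0, -1.0]]
ft_force: [-2.5, 0.4, 5.5]
grip_width: 0.0414
```

jog_arm(dr=[[0,0,0],[0,0,0],[0,0,0],[0,0,0],[0,0,0],[0,0,0],[0,0,0],[0,0,0],[0,0,0],[0,0,0]], slide=[[0,0,0],[0,0,0],[0,0,0],[0,0,0],[0,0,-0.01],[0,0,-0.025],[0,0,-0.03],[0,0,-0.035],[0,0,-0.035],[0,0,-0.025]], gripper=[0.2,0.4,0.55,0.55,0.55,0.55,0.55,0.55,0.55,0.55])

```text
time_s: 47.6
position: [0.5527, 0.096, 0.2098]
tool_rot: [[0.998, 0.055, 0.003], [0.055, -0.998, -0.0], [0.003, 0.0, -1.0]]
ft_force: [-0.4, -0.1, 0.7]
grip_width: 0.0662
```

jog_arm(dr=[[0,0,0],[0,0,0],[0,0,0],[0,0,0],[0,0,0],[0,0,0],[0,0,0],[0,0,0],[0,0,0],[0,0,0]], slide=[[-0.01,0.03,-0.005],[-0.015,0.04,-0.005],[-0.015,0.04,-0.005],[-0.015,0.04,-0.005],[-0.015,0.04,-0.005],[-0.015,0.04,0],[-0.015,0.04,0],[-0.015,0.03,0],[-0.01,0.02,0],[0,0,0]], gripper=[0.55,0.55,0.55,0.55,0.55,0.55,0.55,0.55,0.55,0.55])

```text
time_s: 48.6
position: [0.4443, -0.2325, 0.2321]
tool_rot: [[0.999, 0.051, 0.0], [0.051, -0.999, -0.001], [0.0, 0.001, -1.0]]
ft_force: [-0.3, -0.3, -0.3]
grip_width: 0.066
```

```bash
python3 - <<'E'
from plan import *
s=observe();print(s['position'],s['grip_width'],s['ft_force'],s['time_s'])
t=grab('top','25');g=grab('scene','25');t0=load('top0')
cv2.imwrite('pics/t25.png',cv2.resize(t['pixels'][100:290,170:480],None,fx=2.58,fy=2.58,interpolation=cv2.INTER_CUBIC))
cv2.imwrite('pics/s25.png',cv2.resize(g['pixels'][130:330,150:400],None,fx=3,fy=3,interpolation=cv2.INTER_CUBIC))
H=cv2.cvtColor(t['pixels'],cv2.COLOR_BGR2HSV).astype(int);H0=cv2.cvtColor(t0['pixels'],cv2.COLOR_BGR2HSV).astype(int)
red=lambda h:((h[...,0]<10)|(h[...,0]>170))&(h[...,1]>150)&(h[...,2]>120)
blue=lambda h:(abs(h[...,0]-117)<12)&(h[...,1]>150)&(h[...,2]>90)
blk=lambda h:h[...,2]<95
for n,f,b in [('red',red,(300,180,335,215)),('black',blk,(284,184,304,206))]:
    for h in (H0,H):
        c=blob(f(h),b);print(n,cv2.minEnclosingCircle(c),cv2.fitEllipse(c)[0])
c=blob(blue(H),(180,190,250,260));e=cv2.fitEllipse(c);print('blue',e,onz(t,e[0],.141))
E
```

```text
[ 0.4443194  -0.23245783  0.23207519] 0.06604477070017252 [-0.25573948 -0.29311312 -0.26742839] 48.6
red ((315.3999938964844, 194.0), 8.411998748779297) (315.4056396484375, 194.11666870117188)
red ((315.0, 194.15625), 8.397981643676758) (314.9742736816406, 194.25730895996094)
black ((293.9285583496094, 195.07142639160156), 7.7097578048706055) (293.8551330566406, 194.88690185546875)
black ((293.62213134765625, 195.0343475341797), 7.54683256149292) (293.68701171875, 195.020751953125)
blue ((206.5164031982422, 219.9879913330078), (19.63934898376465, 20.812053680419922), 80.43919372558594) [[0.47735464 0.30609934 0.141     ]]
```

View pics/t25.png

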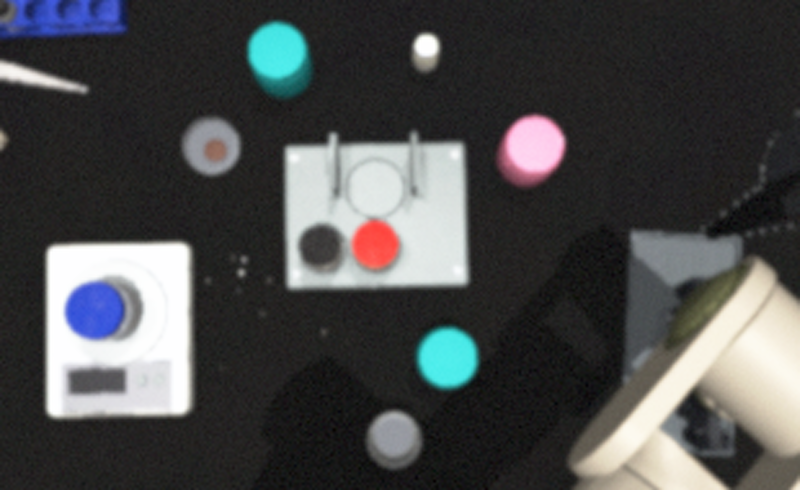

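View pics/s25.png

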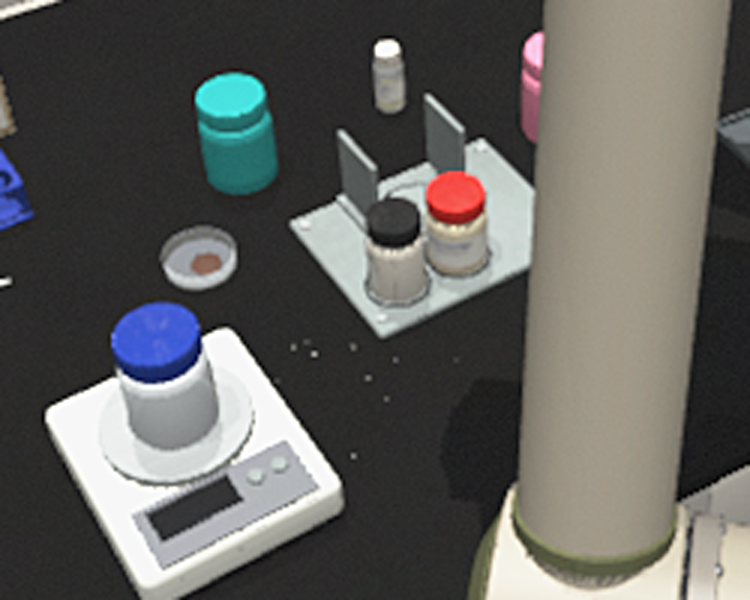

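All three jars check out and nothing else has moved, so I'm handing in.

```bash
python3 - <<'E'
from rig import env,observe
print(observe()['qvel']);print(env.close_job())
E
```

```text
[ 1.63238277  0.01527706  0.26090192 -0.01048079 -0.04339875  0.07161403]
the job is handed in; nothing more can be done
None
```

The job is done and handed in at about 49 s of the 149 s allowed. The black and then the red jar went to the tray. The blue-lidded jar (jar_0) then went from the stall to the balance pan. Red went back to the middle seat and black to the side seat.

**Last checks, overhead and scene views with the arm clear:**
- **Small jars:** the red and black lids are within about 0.5 px (roughly 1 mm) of where they started. Both are upright on their own seats.
- **Blue jar:** its lid is about 2.5 mm from the measured pan centre. It stands upright and was set down with about 5 N of contact force.
- **Bystanders:** the beaker, vial, dish and look-alike jars look unmoved. I judged this by eye.

**Measurements that disagreed:**
- **Heights:** the wrist camera paired with the top view, or with itself, put heights about 5–30 mm too low, worst for the black lid. The top and scene cameras together agreed with the text to 2–6 mm, so I used those. Contact on each placement came within 1 mm of the height the text's figures predicted.
- **Grip width:** the opening read about 5 mm under each jar's diameter while holding it, but no jar slipped.
- **Arm motion:** the base joint still showed a small speed (about 1.6 degrees/s) at hand-in, with the gripper open, clear and touching nothing.

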